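# Show the bearing plate from the nest to the inspection camera

## Task

Swing the hold-down arm on the nest fully aside to its stop, then take the aluminium plate with the round boss out of the nest and hold it up to the inspection camera: boss towards the lens and centred in its view, face square to the lens, the plate's top edge uppermost and level, the boss face 150 mm from the lens. Finish while still holding the plate there, steadily in the air; do not put it down. Do not touch the camera or its stand, and leave the other things on the table where they are.

Things in the scene. Friction and masses are not known exactly. Their poses are not given: they have to be found in the camera images.
- plate_center (a point): Centre of the loose aluminium plate to show: 116 mm high (z), 70 wide (y), 10 thick (x), about 0.25 kg. It stands upright in the nest's slot, lowest 24 mm inside, about 1 mm play, axes parallel to the nest's; this point is then 78 mm above the table. +x points out of the boss face, +z to the top edge. Its top 40 mm is plain on both faces: grip there, across the thickness.
- boss (a point): Centre of the outer face of the plate's round boss (36 mm diameter, standing 8 mm proud of the plate, dark bore mark): 13 mm from plate_center along the plate's +x. Same axes as plate_center.
- nest: Fixed steel nest; origin on the table under the plate. x: plate's thickness direction, boss side +x; y: along its width. Base 130 (x) x 180 (y) x 20 mm, y from -65 to +115; slot block 44 x 106 mm, top 44 mm above the table. A 26 mm post at y = +80 mm carries the hold-down arm, whose underside is 141 mm above the table; the plate's top edge is at 136 mm.
- holddown (a joint): Angle of the hold-down arm about its upright post (rad): 0 = over the plate; grows clockwise seen from above (knob end goes to the nest's -x side, then towards +y); 1.8 = stop, fully aside. No spring, about 0.12 N m of friction, stays where left. Starts between 0 and 0.3.
- knob (a point): Middle of the upright round black knob on the hold-down arm's free end: 22 mm diameter, from 152 to 186 mm above the table, this point at 169 mm. 80 mm from the pivot axis. It may turn in the grip. The arm below is 24 mm wide, 9 mm thick, top 150 mm above the table.
- pivot (a point): Point on the hold-down arm's upright hinge axis, level with the knob point. At 80 mm along the nest's +y from the nest's origin.
- lens (a point): Centre of the inspection camera's front glass (44 mm black barrel, grey 56 mm square housing, on an upright). It looks along this frame's -x, 25 degrees below level, roughly towards the robot; y is level, z up in the picture. The plate is shown rightly with its axes parallel to these and the boss 150 mm out along -x. 260 to 360 mm above the table, varies.
- stand: Fixed foot and upright of the inspection camera; the origin is on the table straight below the point 150 mm in front of the lens; the upright (22 mm square, 424 mm high) stands 255 mm from there along its +x, on a foot 90 x 110 x 14 mm.
- bush: loose brass bush, a bystander standing on the nest's base: ring 28 mm outside, 16 mm bore, 22 mm high; origin under its centre
- lens_cap: loose black lens cap, a bystander on the table below the camera: disc 48 mm across, 12 mm high; origin under its centre
- wrench: loose steel wrench, a bystander lying in the middle of the table, 170 mm long along its x
- blank: loose plain aluminium plate without boss, a bystander lying flat, 116 x 70 x 10 mm
- grease: loose white jar with black cap, a bystander, 60 mm across, 75 mm high; origin under its centre
- driver: loose screwdriver, a bystander lying flat, 200 mm long along its x
- carton: loose cardboard carton, a bystander, 100 x 80 x 60 mm; origin under its centre
Things that resemble listed ones, but are neither listed nor needed, are in the scene too. Leave any orange or purple look-alike of the part that bears plate_center alone.

How it is judged:
By the outcome, as a careful person would: the job done as asked, in the order asked, and still so for the second after the job is handed in, while the arm keeps its last pose, push and grip.
It also fails if it takes over 54 s, if anything falls off the work surface, if the arm or the gripper's body presses on something with over 40 N, if the wrist force passes 120 N, or if a joint passes its speed limit or range.

## Robot

A 6-joint arm with a two-finger parallel gripper is mounted at the origin on the work surface. World frame = base frame: x ahead of the robot, y to its left, z up, the work surface at z = 0. Lengths are in m, angles in rad, forces in N, time in s.
With the tool pointing down it reaches from about 0.4 to 0.825 m from the base axis. Payload 7 kg.
Tool frame: the origin (TCP) lies at the centre of the arm's flange, where the gripper is bolted on; the fingertips stand 178 mm ahead of it and the grasp point (between the pads) lies 159 mm ahead of it; x points along the fingers, z is the direction in which the jaws open and shut, and the axes are right-handed (so a half turn about x gives the same grasp; the last joint's range is limited). The gripper opens to 88 mm and grips with 3 to 60 N. Pads are 19 mm wide; open, the fingers measure 130 mm over their backs; the gripper's body (78 mm by 193 mm) begins 47 mm behind the grasp point.
Start: joints at [1.632, 0.359, 0.012, 0, -1.224, -0.288], TCP at [0.152, 0.658, 0.405] pointing down, gripper open.
Joint ranges: [-3.07, 3.07], [-1.43, 2.12], [-1.02, 1.25], [-3.03, 1.67], [-3.05, -0], [-3.03, 3.03]. Speed limits (rad/s): [2.39, 2.39, 3.01, 3.14, 3.14, 3.14].

## Interface

Orientations are given as [roll, pitch, yaw] about the fixed x, y, z axes, in that order (R = Rz(yaw) Ry(pitch) Rx(roll)).
In Python, from station import telemetry, optics, job_done, finder gives the robot as it stands.
- The arm moves only by the tool play_rows, never from a script. Its argument "steps" is a list of rows, each an object of numbers: "gripper": the opening, from 0 (shut) to 1 (fully open); "tx", "ty", "tz": the shift along the tool's x, y, z in units of 25 mm (1.0 is 25 mm); "ax", "ay", "az": the turn, a rotation vector about the tool's x, y, z in units of 6 degrees (1.0 is 6 degrees). In form: [{"gripper": .., "tx": .., "ty": .., "tz": .., "ax": .., "ay": .., "az": ..}, ...]. A call has 1 to 20 rows; each row shifts and turns the commanded pose from where the row before left it, along the tool's axes as they then stand; what a row does not reach is not made up. A row lasts 1/12 s, in which the tool goes at most 41.7 mm and 7.16 degrees, less where a joint would pass 70% of its speed; a pose out of reach is approached as far as the arm can. A call is refused whole if a number of a shift passes 1 or a number of a turn 1, either way. A call with a gripper value outside its range is refused whole. The fingers move at their own pace and stop on an object; "newtons" is the grip in N (left out, the last holds). Time passes only in rows, so rows that do not move let the fingers close. It gives the time, the measured TCP pose, the force and the opening at its end, in the units of the state.
- telemetry.get_state(): the state, without advancing time (a new reading comes with each control period).
- optics.grab_frame(name): name is "side" or "top"; returns the picture (480x640x3 uint8, red, green, blue); there is no depth.
- optics.calibration(name): a dict with "fx", "fy", "cx", "cy" (pixels), "T" (4x4, takes a point from camera to world coordinates). Camera axes: x right, y down, z forward; pixel columns grow to the right and rows downward; lengths in m; the calibration is good to about 2 mm. A picture is of the moment at which its call begins. calibration takes no time and is no camera call.
- job_done(): hands the job in, once; it reports no verdict.
Trained networks look in the newest picture that a camera, given by its name, has taken for a name from the list of things; names that differ only in an ending like _2 or _b are one class to them, and where a whole thing is asked for, a point or a joint stands for the part that bears it (a point fixed in the world has none). Each returns a list of dicts, best first, with "confidence" (0 to 1); they miss things now and then, are a little off and sometimes report something else, mostly with a low value. They report only what shows in the picture. A call takes as long as a camera call. They do not tell look-alikes from the thing itself.
- finder.look_for(query, camera): "extent" ([left, top, right, bottom] in pixels, round what is visible of it).
- finder.silhouettes(query, camera): "pixels" (480x640 bool, what is visible of it) and "extent" ([left, top, right, bottom] in pixels, round what is visible of it).
- finder.pinpoint(query, camera): "location" ([row, column] in pixels: a listed point, or the origin of a listed thing).
The state is a dict: "t": time; "q": joint angles; "qd": joint speeds; "joint_efforts": joint torques, N m; "eef_pos": TCP position; "ee_rot": TCP orientation; "force": force on the tool from outside, world axes, zero at the start; "moment": the same for the moment, N m; "width": finger opening in m.
Only numpy, scipy, OpenCV 4.12 (cv2) and the standard library are available. Lean on these libraries where they do the work, as an engineer would, in place of code of your own. Each camera call takes 0.05 s, during which the arm holds its last target.

## Working session

There is one attempt and no reset: what is moved stays moved. The work goes in short steps, Python scripts to look and compute and a tool call to move; the robot and the scene stay as the last step left them, time stands still between calls to the robot, and variables do not carry over. Pictures are saved under pics/ and viewed, and the job is handed in when it is done.

Besides the shell and the picture viewer there is one more tool, called after "Request:" as a command line: name --argument value ..., lists and objects as JSON in quotes. play_rows: Moves the arm, as the interface text tells. Its arguments: {"type":"object","properties":{"steps":{"type":"array"},"newtons":{"type":"number"}},"required":["steps"]}

```bash
ls; mkdir -p pics
python3 - <<'E'
from station import telemetry, optics, job_done, finder
import cv2, numpy as np
np.set_printoptions(precision=4,suppress=True)
for c in ("side","top"):
    im=optics.grab_frame(c); cv2.imwrite(f"pics/{c}0.png",im[:,:,::-1])
    k=optics.calibration(c); print(c,k["fx"],k["fy"],k["cx"],k["cy"]); print(np.array(k["T"]))
s=telemetry.get_state(); print(s)
E
```

```text
pics
side 615.1459945913974 615.1459945913974 326.76102642532993 239.16430543168957
[[ 0.7867 -0.3993  0.4708 -0.0967]
 [-0.6171 -0.49    0.6157 -0.8581]
 [-0.0151 -0.7749 -0.6319  1.0474]
 [ 0.      0.      0.      1.    ]]
top 560.3123788751924 560.3123788751924 325.24677440517667 240.70235487233745
[[-0.0288 -0.9948  0.0978  0.4425]
 [-0.9995  0.03    0.0108 -0.0118]
 [-0.0137 -0.0975 -0.9951  1.5303]
 [ 0.      0.      0.      1.    ]]
{'t': 0.1, 'q': array([ 1.6321,  0.3593,  0.0112, -0.0003, -1.2241, -0.2881]), 'qd': array([-0.0002, -0.0014,  0.0019,  0.002 ,  0.0002, -0.0015]), 'joint_efforts': array([ -0.0028, -58.4163,  29.3755,   7.0155,   0.0102,  -0.    ]), 'eef_pos': array([0.1517, 0.6576, 0.4038]), 'ee_rot': array([ 0.0976,  1.5693, -1.7   ]), 'force': array([-0.488 , -0.2794, -0.2298]), 'moment': array([-0.0268,  0.0402,  0.064 ]), 'width': 0.08755284771531308}
```

View pics/side0.png

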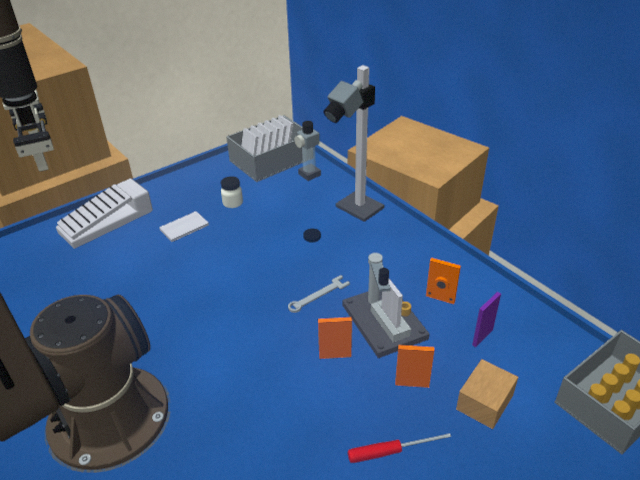

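View pics/top0.png

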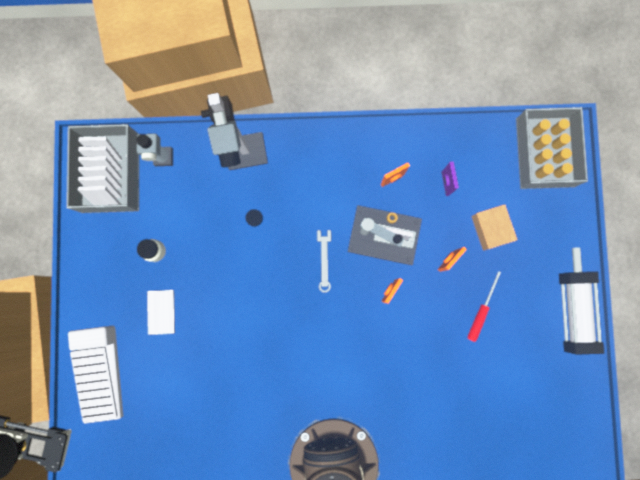

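The side view shows the nest at about (385,310) with its post at (375,262), knob at (384,277) and plate at (393,300). Orange look-alikes stand at (334,338), (414,366) and (443,280), and a purple one at (487,320). The inspection camera is at (345,100), and a small decoy stands at (308,140). In the top view the nest is at (385,235), the camera at (225,140) and the lens cap at (254,217).

```bash
cat > h.py <<'E'
from station import telemetry, optics, job_done, finder
import cv2, numpy as np
from scipy.optimize import least_squares
from scipy.spatial.transform import Rotation as R
np.set_printoptions(precision=4,suppress=True)
K={c:optics.calibration(c) for c in("side","top")}
def proj(c,p):
    k=K[c];T=np.array(k["T"]);q=(np.atleast_2d(p)-T[:3,3])@T[:3,:3]
    return np.c_[k["fx"]*q[:,0]/q[:,2]+k["cx"],k["fy"]*q[:,1]/q[:,2]+k["cy"]]
def ray(c,uv):
    k=K[c];T=np.array(k["T"]);d=np.array([(uv[0]-k["cx"])/k["fx"],(uv[1]-k["cy"])/k["fy"],1.])
    return T[:3,3],T[:3,:3]@d
def onz(c,uv,z):
    o,d=ray(c,uv);return o+d*(z-o[2])/d[2]
def tri(uvs,uvt):
    o1,d1=ray("side",uvs);o2,d2=ray("top",uvt)
    A=np.c_[d1,-d2];s=np.linalg.lstsq(A,o2-o1,rcond=None)[0]
    a=o1+d1*s[0];b=o2+d2*s[1];return (a+b)/2,np.linalg.norm(a-b)
E
python3 - <<'E'
from h import *
for c in("side","top"):
    optics.grab_frame(c)
    for q in("plate_center","boss","nest","knob","pivot","lens","stand","bush","lens_cap","wrench"):
        r=finder.pinpoint(q,c); print(c,q,[(np.round(x["location"][::-1],1).tolist(),round(x["confidence"],2)) for x in r[:6]])
for n,c,x0,x1,y0,y1 in(("a","side",310,510,230,400),("b","top",340,470,150,310),("d","side",290,420,50,250),("e","top",130,300,80,240)):
    im=optics.grab_frame(c)[y0:y1,x0:x1]; f=min(800/(x1-x0),600/(y1-y0))
    cv2.imwrite(f"pics/crop_{n}.png",cv2.resize(im,None,fx=f,fy=f,interpolation=2)[:,:,::-1]); print(n,f)
E
```

```text
side plate_center [([336.0, 341.1], 0.93), ([442.0, 278.2], 0.72), ([414.5, 366.5], 0.71), ([486.0, 318.5], 0.58), ([315.8, 292.0], 0.57), ([391.9, 306.4], 0.56)]
side boss [([481.0, 315.4], 0.89), ([398.3, 303.8], 0.65), ([411.4, 359.8], 0.65), ([332.7, 332.7], 0.57), ([440.2, 282.8], 0.56)]
side nest [([388.4, 330.4], 0.65)]
side knob [([383.6, 274.5], 0.87), ([309.7, 240.2], 0.47)]
side pivot [([376.2, 251.9], 0.97)]
side lens [([329.3, 117.6], 0.77), ([182.8, 226.0], 0.39)]
side stand []
side bush [([406.3, 308.1], 0.49)]
side lens_cap [([309.0, 239.5], 0.48), ([330.6, 116.5], 0.27)]
side wrench [([318.2, 294.9], 0.57)]
top plate_center [([451.7, 260.4], 0.86), ([393.0, 290.0], 0.64), ([447.0, 179.8], 0.57)]
top boss [([393.7, 177.4], 0.78), ([398.0, 229.0], 0.6), ([443.3, 178.8], 0.56), ([389.9, 292.4], 0.52), ([449.0, 256.2], 0.49)]
top nest [([395.0, 237.1], 0.81)]
top knob [([400.5, 238.5], 0.76), ([392.3, 216.7], 0.68), ([397.0, 230.4], 0.6)]
top pivot [([369.4, 222.5], 0.9)]
top lens [([228.1, 162.8], 0.85)]
top stand []
top bush [([390.5, 216.2], 0.49)]
top lens_cap [([253.8, 218.5], 0.63), ([160.8, 311.9], 0.5)]
top wrench [([318.7, 261.5], 0.72)]
a 3.5294117647058822
b 3.75
d 3.0
e 3.75
```

View pics/crop_a.png

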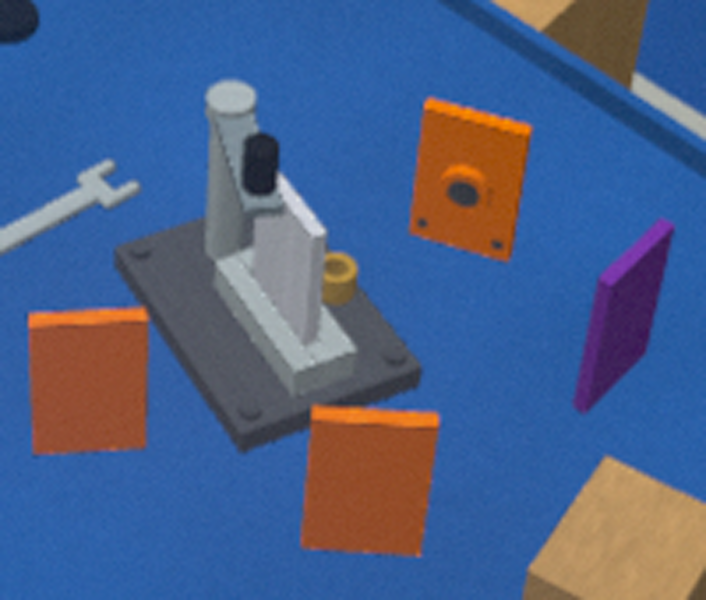

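View pics/crop_b.png

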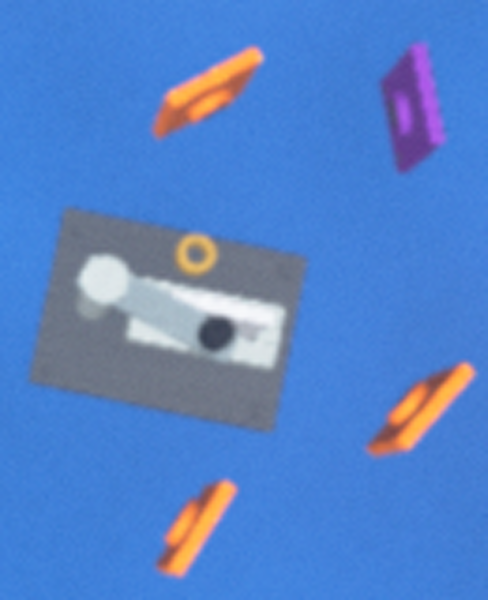

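View pics/crop_d.png

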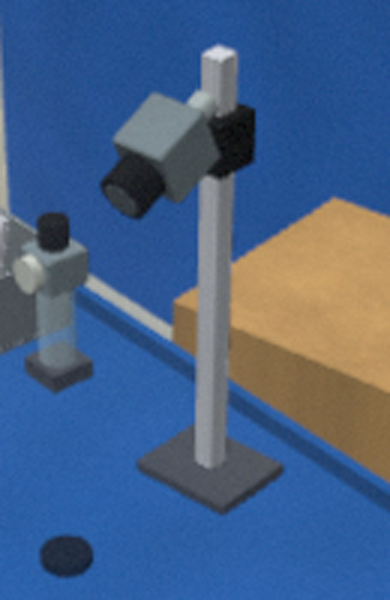

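View pics/crop_e.png

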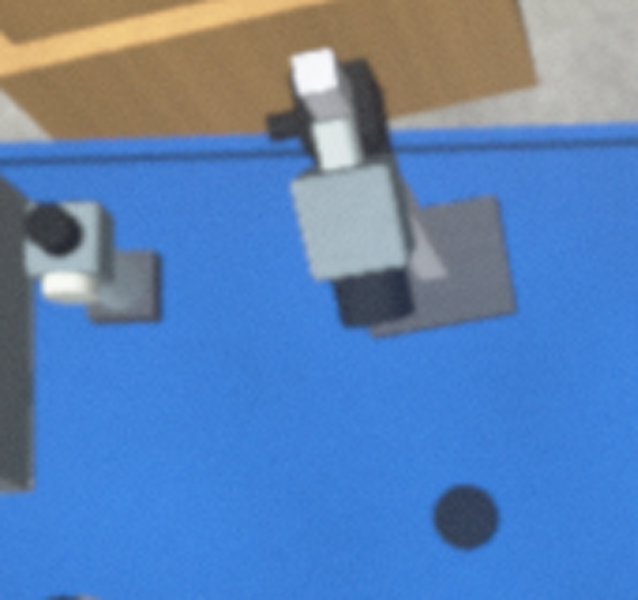

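Candidates for the plate are the orange ones at side (336,341), (442,278) and (414,366), the purple one at (486,318), and the aluminium one in the nest slot at (392,306). I choose the last: the close crop shows it light grey, standing in the slot under the hold-down. Next I fit the poses of the nest and the camera stand.

```bash
cat > fit.py <<'E'
from h import *
def P(p,l): 
    c,s=np.cos(p[2]),np.sin(p[2]); l=np.atleast_2d(np.array(l,float))
    return np.c_[p[0]+c*l[:,0]-s*l[:,1],p[1]+s*l[:,0]+c*l[:,1],l[:,2]]
nobs=[("top",(.065,.115,.02),(357.3,205.2)),("top",(.065,-.065,.02),(421.9,218.8)),("top",(-.065,-.065,.02),(412,265.2)),("top",(-.065,.115,.02),(348,251.6)),
("side",(-.065,.115,.02),(342.6,300.3)),("side",(.065,-.065,.02),(429,334.3)),("side",(-.065,-.065,.02),(378.6,354))]
def fn(p): return np.concatenate([proj(c,P(p,l))[0]-uv for c,l,uv in nobs])
x0=onz("top",(390,237),0.02)
rn=least_squares(fn,[x0[0],x0[1],-0.2],loss="soft_l1"); N=rn.x
if __name__=="__main__":
    print("nest",N,fn(N).reshape(-1,2))
    for nm,l in(("pc",(0,0,.078)),("boss",(.013,0,.078)),("pivot",(0,.08,.169)),("ptop-y",(0,-.035,.136)),("ptop+y",(0,.035,.136))): print(nm,P(N,l)[0],proj("side",P(N,l))[0],proj("top",P(N,l))[0])
kobs=[("top",.186,(397.6,238.8)),("side",.186,(384.2,270.2)),("side",.152,(383.7,284))]
def kp(a,z): # angle 0 -> -y from pivot; grows to -x
    return (-.08*np.sin(a),.08-.08*np.cos(a),z)
def fk(a): return np.concatenate([proj(c,P(N,kp(a[0],z)))[0]-uv for c,z,uv in kobs])
rk=least_squares(fk,[.1]); A=rk.x[0]
sobs=[("top",(.30,-.055,.014),(262.5,132.5)),("top",(.21,-.055,.014),(267.6,163.2)),("top",(.21,.055,.014),(230,169.9)),
("side",(.21,.055,.014),(336,205)),("side",(.21,-.055,.014),(364,219.5)),("side",(.30,-.055,.014),(384.3,205.5)),("side",(.30,.055,.014),(359.3,192.3)),
("top",(.255,0,.424),(224,98.7)),("side",(.255,0,.424),(363,67.5)),
("side",None,(331.5,116.4)),("top",None,(228.1,162.8))]
def fs(p): 
    return np.concatenate([proj(c,P(p,l if l is not None else (.15*np.cos(np.radians(25)),0,p[3])))[0]-uv for c,l,uv in sobs])
x1=onz("top",(250,150),0)
rs=least_squares(fs,[x1[0]-.25,x1[1],0,.31],loss="soft_l1"); S=rs.x
if __name__=="__main__":
    print("hold",A,fk([A]).reshape(-1,2), P(N,kp(A,.169)))
    print("stand",S,fs(S).reshape(-1,2))
    print("lens",P(S,(.15*np.cos(np.radians(25)),0,S[3])), tri((331.5,116.4),(228.1,162.8)))
E
python3 fit.py
```

```text
nest [ 0.5947 -0.1829 -0.2383] [[ 0.4005  0.1595]
 [ 0.8302  0.0698]
 [ 1.4601  0.5349]
 [-0.0492  0.33  ]
 [-0.5587 -1.2537]
 [ 0.9399 -1.1011]
 [-0.4716 -1.4751]]
pc [ 0.5947 -0.1829  0.078 ] [391.2591 304.7224] [396.9192 234.957 ]
boss [ 0.6073 -0.186   0.078 ] [396.4268 302.9231] [397.8982 230.1021]
pivot [ 0.6136 -0.1051  0.169 ] [375.6152 251.9524] [369.0153 224.2336]
ptop-y [ 0.5864 -0.2169  0.136 ] [400.8057 295.9509] [413.3229 235.3345]
ptop+y [ 0.603  -0.1489  0.136 ] [384.7847 275.5462] [385.8098 229.5876]
hold 0.2787818614866209 [[ 1.3609 -0.0412]
 [-0.2903  0.0949]
 [-0.4902 -1.7742]] [[ 0.574  -0.1747  0.169 ]]
stand [0.5945 0.1853 0.1097 0.3376] [[ 2.4095 -0.1427]
 [ 1.466   0.6691]
 [-0.3982 -0.501 ]
 [ 0.2247 -2.6082]
 [ 0.3719 -0.8182]
 [ 1.6305 -0.5018]
 [-1.5017 -2.6933]
 [-7.2679  0.4555]
 [ 1.3545 -0.3869]
 [-1.5107 -0.5353]
 [ 3.3622  2.869 ]]
lens [[0.7296 0.2002 0.3376]] (array([0.7392, 0.2083, 0.3295]), np.float64(0.0022889822975581827))
```

```bash
python3 - <<'E'
s=open('fit.py').read()
s=s.replace('(224,98.7)','(214,98.7)').replace('("top",None,(228.1,162.8))]','("top",1,(230.8,165.7))]')
s=s.replace('''P(p,l if l is not None else (.15*np.cos(np.radians(25)),0,p[3]))''','''P(p,LL(p,l))''')
s=s.replace("def fs(p):",'''def LL(p,l):
    if l is None: return (.15*np.cos(np.radians(25)),0,p[3])
    if l==1: return (.15*np.cos(np.radians(25))-.022*np.sin(np.radians(25)),0,p[3]+.022*np.cos(np.radians(25)))
    return l
def fs(p):''')
open('fit.py','w').write(s)
E
python3 fit.py | sed -n '/stand/,$p'
python3 - <<'E'
from fit import *
# overlay check
ax=np.radians(25);X=np.array([np.cos(ax),0,np.sin(ax)]);Y=np.array([0,1,0]);Z=np.array([-np.sin(ax),0,np.cos(ax)])
L=np.array([.15*np.cos(ax),0,S[3]]);th=np.linspace(0,2*np.pi,60)
ring=[L+.022*(np.cos(t)*Y+np.sin(t)*Z) for t in th]
foot=[(.21,-.055,.014),(.3,-.055,.014),(.3,.055,.014),(.21,.055,.014)]
up=[(.255+a,b,.424) for a,b in((-.011,-.011),(.011,-.011),(.011,.011),(-.011,.011))]
for c,(x0,x1,y0,y1) in(("side",(290,420,50,250)),("top",(190,290,80,180))):
    im=optics.grab_frame(c)[:,:,::-1][y0:y1,x0:x1]; f=int(min(800/(x1-x0),600/(y1-y0)))
    im=cv2.resize(im,None,fx=f,fy=f,interpolation=2)
    for l in(ring,foot,up):
        q=(proj(c,P(S,l))-[x0-.5,y0-.5])*f
        cv2.polylines(im,[q.astype(np.int32)],True,(0,255,255),1)
    cv2.imwrite(f"pics/ov_{c}.png",im)
E
```

```text
stand [0.5956 0.1799 0.1418 0.3372] [[ 0.8393 -0.6488]
 [ 0.9181 -0.0051]
 [-0.766   0.0629]
 [-0.4234 -2.5713]
 [ 0.5544 -1.3378]
 [ 1.013  -1.4023]
 [-2.8531 -3.0408]
 [ 1.4183  0.4913]
 [ 0.6378 -0.7389]
 [-1.0681 -0.2953]
 [ 0.1864  1.8223]]
lens [[0.7301 0.1991 0.3372]] (array([0.7392, 0.2083, 0.3295]), np.float64(0.0022889822975581827))
```

View pics/ov_side.png

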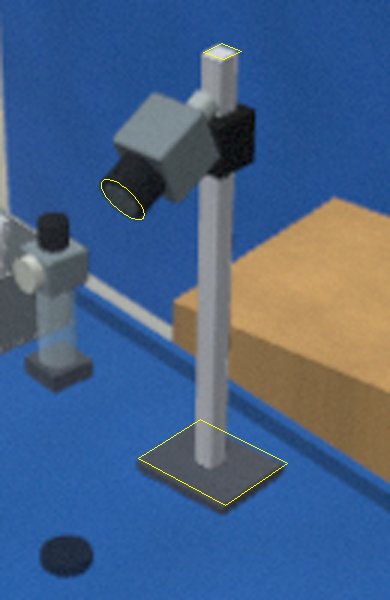

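View pics/ov_top.png

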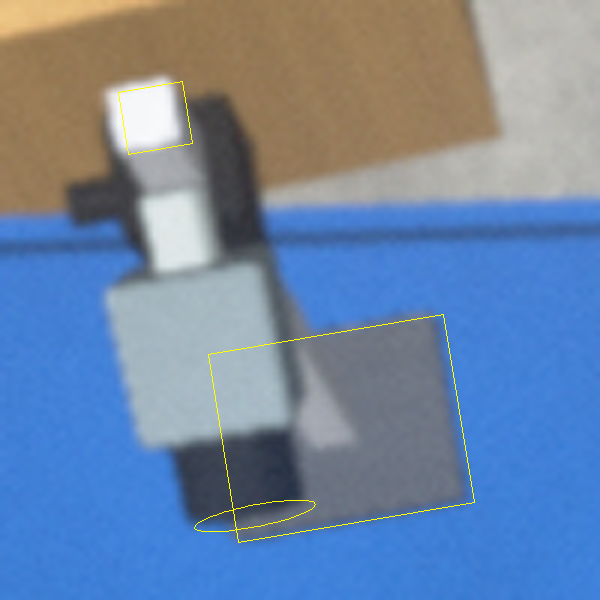

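```bash
cat > joint.py <<'E'
import fit; from fit import *
import h
a25=np.radians(25)
sob=[o for o in sobs if not (o[1] is None or o[1]==1)]
lobs=[("side",(0,0),(331.5,116.3)),("top",(.022,0),(221.3,166.5)),("top",(-.022,0),(240.3,163.0))]
K0={c:np.array(K[c]["T"]).copy() for c in K}
def setc(p):
    for i,c in enumerate(("side","top")):
        T=K0[c].copy(); d=p[6*i:6*i+6]
        T[:3,3]+=d[:3]; T[:3,:3]=R.from_rotvec(d[3:]).as_matrix()@T[:3,:3]; K[c]["T"]=T
def res(p):
    setc(p); n=p[12:15];s=p[15:19];a=p[19]; r=[]
    for c,l,uv in nobs: r.append(proj(c,P(n,l))[0]-uv)
    r.append(proj("side",P(n,(0,.08,.169)))[0]-(376.0,252.2))
    for c,z,uv in kobs: r.append(proj(c,P(n,kp(a,z)))[0]-uv)
    for c,l,uv in sob: r.append(proj(c,P(s,l))[0]-uv)
    for c,(y,z),uv in lobs: r.append(proj(c,P(s,(.15*np.cos(a25)-z*np.sin(a25),y,s[3]+z*np.cos(a25))))[0]-uv)
    pr=p[:12]/np.tile([.0015]*3+[.0015]*3,2)
    return np.concatenate([np.concatenate(r)/.6,pr])
x=np.r_[np.zeros(12),N,S,A]
J=least_squares(res,x,loss="soft_l1"); J=J.x; setc(J); N=J[12:15];S=J[15:19];A=J[19]
ls=P(S,(.15*np.cos(a25),0,S[3]))[0]
if __name__=="__main__":
    print("cam",J[:12]); print("nest",N,"stand",S,"hold",A,"lens",ls,"knob",P(N,kp(A,.169)),"pivot",P(N,(0,.08,.169)))
    print((res(J)[:-12]*.6).reshape(-1,2))
E
python3 joint.py
```

```text
cam [ 0.0001  0.0004  0.0004  0.0025 -0.001  -0.     -0.0001 -0.0004  0.0001
 -0.0001 -0.0004  0.0001]
nest [ 0.5959 -0.1811 -0.2409] stand [0.5963 0.1808 0.1447 0.3412] hold 0.28047629927913575 lens [0.7309 0.2004 0.3412] knob [[ 0.5752 -0.1728  0.169 ]] pivot [[ 0.615  -0.1034  0.169 ]]
[[-0.3486 -0.1658]
 [ 0.0321 -0.0859]
 [ 0.5316  0.3429]
 [-0.929  -0.0347]
 [-0.1314 -0.1371]
 [ 1.2211  0.0856]
 [-0.2217 -0.3873]
 [-0.023   0.9187]
 [ 0.365  -0.2933]
 [-0.0804  1.2313]
 [-0.2682 -0.641 ]
 [ 0.0302 -0.7264]
 [ 0.1922 -0.1073]
 [-1.4696  0.0667]
 [-0.2696 -1.0897]
 [ 0.769   0.0561]
 [ 1.1301 -0.0385]
 [-2.7884 -1.5898]
 [ 0.4145  0.3741]
 [ 0.6504  0.8892]
 [-0.8899 -0.0766]
 [-0.4454  0.1583]
 [ 0.5682  0.1549]]
```

```bash
cat > t.py <<'E'
from h import *
def RM(e): return R.from_euler("xyz",e).as_matrix()
def go(target,Rt=None,s=None):
    """shift (tool units) and turn from current measured"""
    s=s or telemetry.get_state(); M=RM(s["ee_rot"]); d=M.T@(np.array(target)-s["eef_pos"])/.025
    w=None if Rt is None else R.from_matrix(M.T@Rt).as_rotvec()/np.radians(6)
    return d,w
E
python3 - <<'E'
from t import *
s=telemetry.get_state();M=RM(s["ee_rot"]);print(M); print("jaw yaw",np.arctan2(M[1,2],M[0,2]), "q",s["q"])
E
```

```text
[[-0.      0.9744 -0.2249]
 [ 0.0001 -0.2249 -0.9744]
 [-1.     -0.     -0.    ]]
jaw yaw -1.797586148296797 q [ 1.6321  0.3586  0.0119  0.     -1.2241 -0.2881]
```

Run:
```python
from t import *
print(go([.575,-.173,.405]))
```

```text
(array([-0.0145, 23.9667, 28.5705]), None)
```

Request:
play_rows --steps '[{"gripper":1,"ty":0.8,"tz":0.95},{"gripper":1,"ty":0.8,"tz":0.95},{"gripper":1,"ty":0.8,"tz":0.95},{"gripper":1,"ty":0.8,"tz":0.95},{"gripper":1,"ty":0.8,"tz":0.95},{"gripper":1,"ty":0.8,"tz":0.95},{"gripper":1,"ty":0.8,"tz":0.95},{"gripper":1,"ty":0.8,"tz":0.95},{"gripper":1,"ty":0.8,"tz":0.95},{"gripper":1,"ty":0.8,"tz":0.95},{"gripper":1,"ty":0.8,"tz":0.95},{"gripper":1,"ty":0.8,"tz":0.95},{"gripper":1,"ty":0.8,"tz":0.95},{"gripper":1,"ty":0.8,"tz":0.95},{"gripper":1,"ty":0.8,"tz":0.95}]'

```text
invalid input
```

Request:
play_rows --steps '[{"gripper":1.0,"tx":0.0,"ty":0.8,"tz":0.95,"ax":0.0,"ay":0.0,"az":0.0},{"gripper":1.0,"tx":0.0,"ty":0.8,"tz":0.95,"ax":0.0,"ay":0.0,"az":0.0}]' --newtons 20

```text
t: 1.67
eef_pos: [0.1798, 0.6026, 0.4036]
ee_rot: [0.259, 1.57, -1.537]
force: [0.7, -1.4, 0.0]
width: 0.0879
```

Request:
play_rows --steps '[{"gripper":1,"tx":0,"ty":0.8,"tz":0.95,"ax":0,"ay":0,"az":0},{"gripper":1,"tx":0,"ty":0.8,"tz":0.95,"ax":0,"ay":0,"az":0},{"gripper":1,"tx":0,"ty":0.8,"tz":0.95,"ax":0,"ay":0,"az":0},{"gripper":1,"tx":0,"ty":0.8,"tz":0.95,"ax":0,"ay":0,"az":0},{"gripper":1,"tx":0,"ty":0.8,"tz":0.95,"ax":0,"ay":0,"az":0},{"gripper":1,"tx":0,"ty":0.8,"tz":0.95,"ax":0,"ay":0,"az":0},{"gripper":1,"tx":0,"ty":0.8,"tz":0.95,"ax":0,"ay":0,"az":0},{"gripper":1,"tx":0,"ty":0.8,"tz":0.95,"ax":0,"ay":0,"az":0},{"gripper":1,"tx":0,"ty":0.8,"tz":0.95,"ax":0,"ay":0,"az":0},{"gripper":1,"tx":0,"ty":0.8,"tz":0.95,"ax":0,"ay":0,"az":0},{"gripper":1,"tx":0,"ty":0.8,"tz":0.95,"ax":0,"ay":0,"az":0},{"gripper":1,"tx":0,"ty":0.8,"tz":0.95,"ax":0,"ay":0,"az":0},{"gripper":1,"tx":0,"ty":0.8,"tz":0.95,"ax":0,"ay":0,"az":0},{"gripper":1,"tx":0,"ty":0.8,"tz":0.95,"ax":0,"ay":0,"az":0}]'

```text
t: 2.83
eef_pos: [0.3784, 0.2139, 0.4051]
ee_rot: [2.725, 1.57, 0.928]
force: [0.5, 0.3, -0.3]
width: 0.0876
```

Request:
play_rows --steps '[{"gripper":1,"tx":0,"ty":0.8,"tz":0.95,"ax":0,"ay":0,"az":0},{"gripper":1,"tx":0,"ty":0.8,"tz":0.95,"ax":0,"ay":0,"az":0},{"gripper":1,"tx":0,"ty":0.8,"tz":0.95,"ax":0,"ay":0,"az":0},{"gripper":1,"tx":0,"ty":0.8,"tz":0.95,"ax":0,"ay":0,"az":0},{"gripper":1,"tx":0,"ty":0.8,"tz":0.95,"ax":0,"ay":0,"az":0},{"gripper":1,"tx":0,"ty":0.8,"tz":0.95,"ax":0,"ay":0,"az":0},{"gripper":1,"tx":0,"ty":0.8,"tz":0.95,"ax":0,"ay":0,"az":0},{"gripper":1,"tx":0,"ty":0.8,"tz":0.95,"ax":0,"ay":0,"az":0},{"gripper":1,"tx":0,"ty":0.8,"tz":0.95,"ax":0,"ay":0,"az":0},{"gripper":1,"tx":0,"ty":0.8,"tz":0.95,"ax":0,"ay":0,"az":0},{"gripper":1,"tx":0,"ty":0.8,"tz":0.95,"ax":0,"ay":0,"az":0},{"gripper":1,"tx":0,"ty":0.8,"tz":0.95,"ax":0,"ay":0,"az":0},{"gripper":1,"tx":0,"ty":0.8,"tz":0.95,"ax":0,"ay":0,"az":0},{"gripper":1,"tx":0,"ty":0.8,"tz":0.95,"ax":0,"ay":0,"az":0}]'

```text
t: 4.0
eef_pos: [0.5767, -0.1731, 0.4048]
ee_rot: [1.592, 1.571, -0.205]
force: [-0.4, 0.5, -0.4]
width: 0.0877
```

Request:
play_rows --steps '[{"gripper":1,"tx":0,"ty":0,"tz":0,"ax":1,"ay":0,"az":0},{"gripper":1,"tx":0,"ty":0,"tz":0,"ax":1,"ay":0,"az":0},{"gripper":1,"tx":0,"ty":0,"tz":0,"ax":1,"ay":0,"az":0},{"gripper":1,"tx":0,"ty":0,"tz":0,"ax":1,"ay":0,"az":0},{"gripper":1,"tx":0,"ty":0,"tz":0,"ax":1,"ay":0,"az":0},{"gripper":1,"tx":0,"ty":0,"tz":0,"ax":1,"ay":0,"az":0},{"gripper":1,"tx":0,"ty":0,"tz":0,"ax":1,"ay":0,"az":0},{"gripper":1,"tx":0,"ty":0,"tz":0,"ax":1,"ay":0,"az":0},{"gripper":1,"tx":0,"ty":0,"tz":0,"ax":1,"ay":0,"az":0},{"gripper":1,"tx":0,"ty":0,"tz":0,"ax":1,"ay":0,"az":0},{"gripper":1,"tx":0,"ty":0,"tz":0,"ax":1,"ay":0,"az":0},{"gripper":1,"tx":0,"ty":0,"tz":0,"ax":1,"ay":0,"az":0},{"gripper":1,"tx":0,"ty":0,"tz":0,"ax":1,"ay":0,"az":0},{"gripper":1,"tx":0,"ty":0,"tz":0,"ax":1,"ay":0,"az":0},{"gripper":1,"tx":0,"ty":0,"tz":0,"ax":1,"ay":0,"az":0},{"gripper":1,"tx":0,"ty":0,"tz":0,"ax":1,"ay":0,"az":0},{"gripper":1,"tx":0,"ty":0,"tz":0,"ax":1,"ay":0,"az":0},{"gripper":1,"tx":0,"ty":0,"tz":0,"ax":0.8,"ay":0,"az":0}]'

```text
t: 5.5
eef_pos: [0.5762, -0.1715, 0.4047]
ee_rot: [-2.512, 1.571, 0.104]
force: [0.5, 0.0, 0.5]
width: 0.0875
```

Run:
```python
from t import *
s=telemetry.get_state();M=RM(s["ee_rot"]);print(s["t"],s["eef_pos"],s["q"]);print(M); print("jaw yaw",np.arctan2(M[1,2],M[0,2]))
print(go([.575,-.173,.334],s=s))
for c in("side","top"):
    im=optics.grab_frame(c)[:,:,::-1]
    im=im[180:420,240:560] if c=="side" else im[130:330,290:490]
    cv2.imwrite(f"pics/k_{c}.png",cv2.resize(im,None,fx=2.5,fy=2.5,interpolation=2))
```

```text
5.5 [ 0.5762 -0.1715  0.4047] [ 0.0355  0.2382 -0.1575 -0.     -1.1749 -0.5609]
[[ 0.0001 -0.5016 -0.8651]
 [ 0.     -0.8651  0.5016]
 [-1.     -0.0001 -0.0001]]
jaw yaw 2.616136201430998
(array([2.8292, 0.0774, 0.0112]), None)
```

View pics/k_side.png

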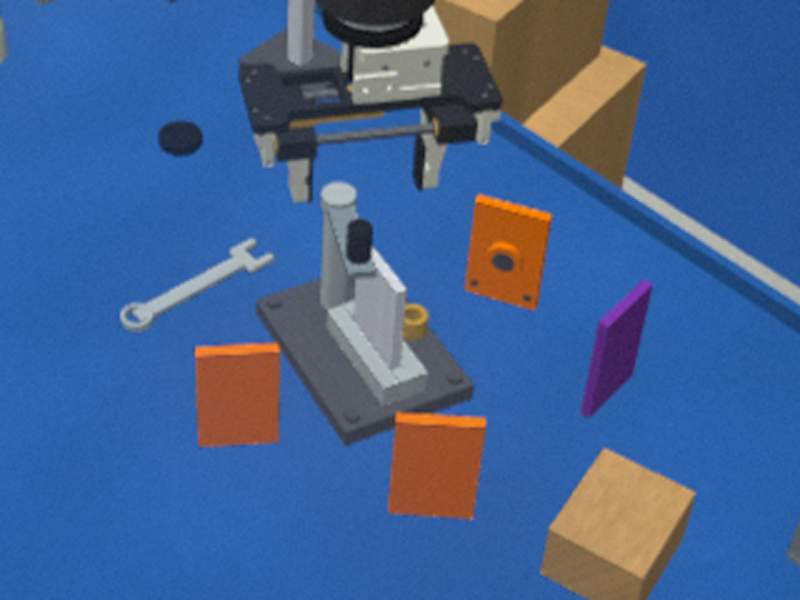

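View pics/k_top.png

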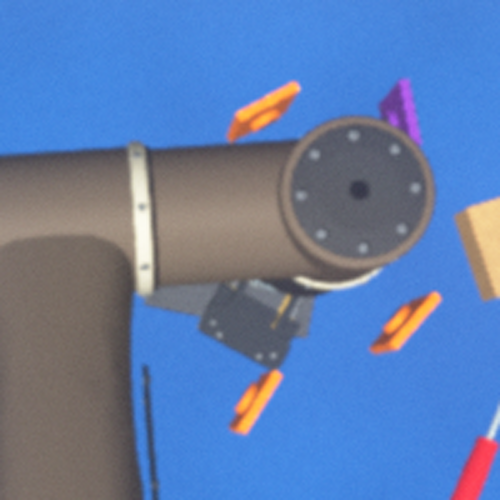

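The gripper straddles above the knob, with the fingertips at (300,195) and (428,185) and the knob at (359,240) in the crop. I descend and narrow the gap.

Request:
play_rows --steps '[{"gripper":1,"tx":0.7,"ty":0,"tz":0,"ax":0,"ay":0,"az":0},{"gripper":1,"tx":0.7,"ty":0,"tz":0,"ax":0,"ay":0,"az":0},{"gripper":1,"tx":0.7,"ty":0,"tz":0,"ax":0,"ay":0,"az":0},{"gripper":1,"tx":0.65,"ty":0,"tz":0,"ax":0,"ay":0,"az":0},{"gripper":0.36,"tx":0,"ty":0,"tz":0,"ax":0,"ay":0,"az":0},{"gripper":0.36,"tx":0,"ty":0,"tz":0,"ax":0,"ay":0,"az":0},{"gripper":0.36,"tx":0,"ty":0,"tz":0,"ax":0,"ay":0,"az":0},{"gripper":0.36,"tx":0,"ty":0,"tz":0,"ax":0,"ay":0,"az":0}]' --newtons 5

```text
t: 6.27
eef_pos: [0.5767, -0.1715, 0.3373]
ee_rot: [-2.767, 1.569, -0.145]
force: [0.5, -0.0, -0.4]
width: 0.0664
```

Run:
```python
from t import *
s=telemetry.get_state();print(s["t"],s["eef_pos"],s["width"],s["force"])
im=optics.grab_frame("side")[:,:,::-1][200:350,300:500]
cv2.imwrite(f"pics/k2.png",cv2.resize(im,None,fx=4,fy=4,interpolation=2))
```

```text
6.2667 [ 0.5767 -0.1715  0.3373] 0.06638250445460085 [ 0.5087 -0.0099 -0.443 ]
```

View pics/k2.png

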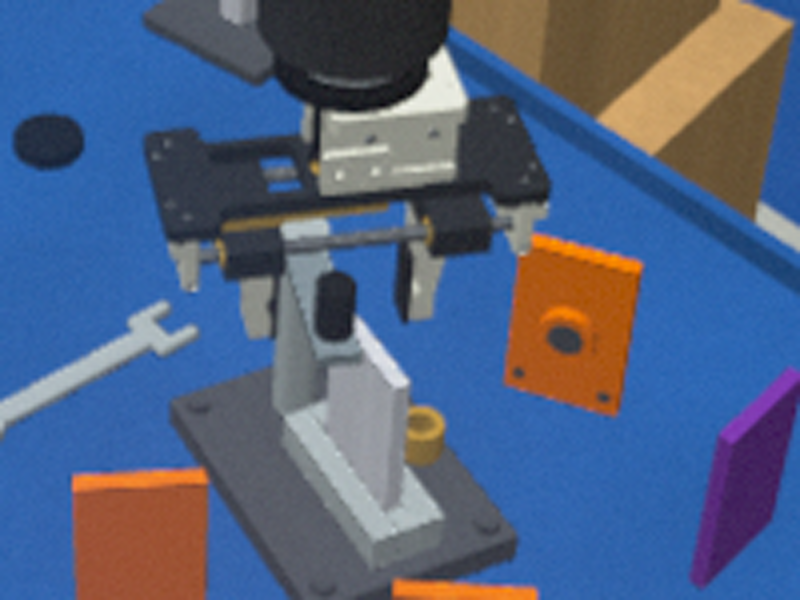

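Request:
play_rows --steps '[{"gripper":0.36,"tx":0,"ty":0,"tz":0,"ax":0,"ay":0,"az":0},{"gripper":0.36,"tx":0,"ty":0,"tz":0,"ax":0,"ay":0,"az":0},{"gripper":0.36,"tx":0,"ty":0,"tz":0,"ax":0,"ay":0,"az":0},{"gripper":0.36,"tx":0,"ty":0,"tz":0,"ax":0,"ay":0,"az":0},{"gripper":0.36,"tx":0,"ty":0,"tz":0,"ax":0,"ay":0,"az":0},{"gripper":0.36,"tx":0,"ty":0,"tz":0,"ax":0,"ay":0,"az":0},{"gripper":0.36,"tx":0,"ty":0,"tz":0,"ax":0,"ay":0,"az":0}]'

```text
t: 6.9
eef_pos: [0.5762, -0.1715, 0.3359]
ee_rot: [0.829, 1.571, -2.833]
force: [-0.0, -0.4, 0.4]
width: 0.0317
```

Request:
play_rows --steps '[{"gripper":0.36,"tx":0,"ty":-0.0175,"tz":0.335,"ax":1,"ay":0,"az":0},{"gripper":0.36,"tx":0,"ty":-0.0175,"tz":0.335,"ax":1,"ay":0,"az":0},{"gripper":0.36,"tx":0,"ty":-0.0175,"tz":0.335,"ax":1,"ay":0,"az":0},{"gripper":0.36,"tx":0,"ty":-0.0175,"tz":0.335,"ax":1,"ay":0,"az":0},{"gripper":0.36,"tx":0,"ty":-0.0175,"tz":0.335,"ax":1,"ay":0,"az":0},{"gripper":0.36,"tx":0,"ty":-0.0175,"tz":0.335,"ax":1,"ay":0,"az":0}]'

```text
t: 7.4
eef_pos: [0.5427, -0.1348, 0.3359]
ee_rot: [3.067, 1.57, -1.228]
force: [1.9, -1.6, -1.8]
width: 0.0318
```

Run:
```python
from t import *
s=telemetry.get_state();print(s["t"],s["eef_pos"],s["width"],s["force"],np.linalg.norm(s["eef_pos"][:2]-[.615,-.1034]),s["q"])
im=optics.grab_frame("side")[:,:,::-1][200:350,300:500]
cv2.imwrite(f"pics/k3.png",cv2.resize(im,None,fx=4,fy=4,interpolation=2))
```

```text
7.4 [ 0.5427 -0.1348  0.3359] 0.031765259113195644 [ 1.8895 -1.6285 -1.8401] 0.07881782275941038 [ 0.1068  0.2253 -0.3428  0.0005 -1.0025 -1.2607]
```

View pics/k3.png

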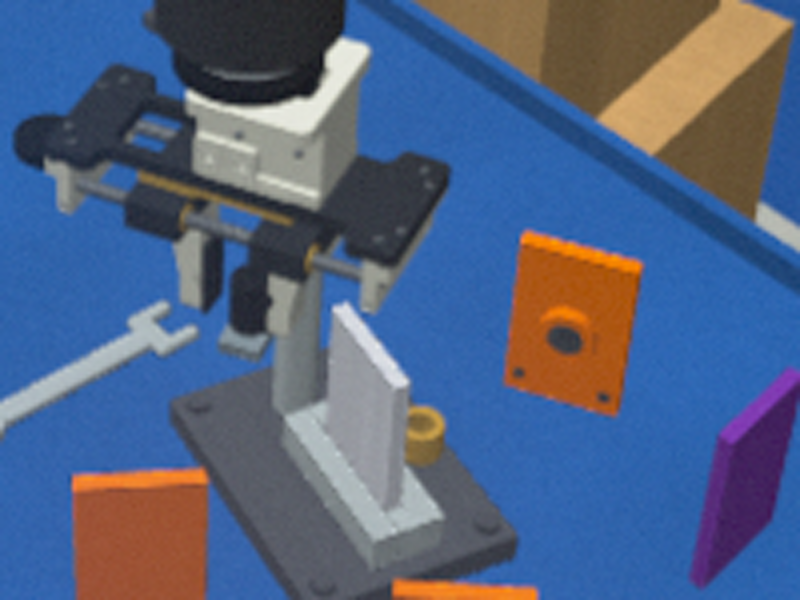

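The arm is swinging, with the knob at crop (247,300) between the fingers. I carry on.

Request:
play_rows --steps '[{"gripper":0.36,"tx":0,"ty":-0.0175,"tz":0.335,"ax":1,"ay":0,"az":0},{"gripper":0.36,"tx":0,"ty":-0.0175,"tz":0.335,"ax":1,"ay":0,"az":0},{"gripper":0.36,"tx":0,"ty":-0.0175,"tz":0.335,"ax":1,"ay":0,"az":0},{"gripper":0.36,"tx":0,"ty":-0.0175,"tz":0.335,"ax":1,"ay":0,"az":0},{"gripper":0.36,"tx":0,"ty":-0.0175,"tz":0.335,"ax":1,"ay":0,"az":0},{"gripper":0.36,"tx":0,"ty":-0.0175,"tz":0.335,"ax":1,"ay":0,"az":0},{"gripper":0.36,"tx":0,"ty":-0.0175,"tz":0.335,"ax":1,"ay":0,"az":0},{"gripper":0.36,"tx":0,"ty":-0.0175,"tz":0.335,"ax":1,"ay":0,"az":0},{"gripper":0.36,"tx":0,"ty":0,"tz":0,"ax":0,"ay":0,"az":0},{"gripper":0.36,"tx":0,"ty":0,"tz":0,"ax":0,"ay":0,"az":0}]'

```text
t: 8.28
eef_pos: [0.5428, -0.0695, 0.3358]
ee_rot: [1.557, 1.571, 2.718]
force: [0.5, -0.8, -0.2]
width: 0.0315
```

Request:
play_rows --steps '[{"gripper":0.36,"tx":0,"ty":0,"tz":0.08,"ax":0.25,"ay":0,"az":0},{"gripper":0.36,"tx":0,"ty":0,"tz":0.08,"ax":0.25,"ay":0,"az":0},{"gripper":0.36,"tx":0,"ty":0,"tz":0,"ax":0,"ay":0,"az":0}]'

```text
t: 8.53
eef_pos: [0.5443, -0.0663, 0.3358]
ee_rot: [2.298, 1.57, -2.879]
force: [-0.3, -0.4, 0.0]
width: 0.0311
```

Request:
play_rows --steps '[{"gripper":0.36,"tx":0,"ty":0,"tz":0.08,"ax":0.25,"ay":0,"az":0},{"gripper":0.36,"tx":0,"ty":0,"tz":0.08,"ax":0.25,"ay":0,"az":0},{"gripper":0.36,"tx":0,"ty":0,"tz":0,"ax":0,"ay":0,"az":0}]'

```text
t: 8.78
eef_pos: [0.5462, -0.0628, 0.3359]
ee_rot: [2.735, 1.571, -2.495]
force: [0.0, -0.6, -0.1]
width: 0.0314
```

Run:
```python
from joint import *
s=telemetry.get_state();print(s["t"],s["eef_pos"],s["width"],s["force"],s["moment"],s["q"])
M=R.from_euler("xyz",s["ee_rot"]).as_matrix(); print(M[:,2])
v=s["eef_pos"][:2]-P(N,(0,.08,0))[0,:2]; print("r",np.linalg.norm(v))
l=R.from_euler("z",-N[2]).as_matrix()[:2,:2]@v; print("angle",np.arctan2(-l[0],-l[1]))
```

```text
8.7833 [ 0.5462 -0.0628  0.3359] 0.03136058430485298 [ 0.0383 -0.596  -0.1058] [-0.2248 -0.1797 -0.0568] [ 0.2419  0.2105 -0.3625  0.0001 -0.9981 -2.3302]
[ 0.4947  0.8691 -0.0002]
r 0.07992994966337384
angle 1.8628953770685304
```

Request:
play_rows --steps '[{"gripper":0.36,"tx":0,"ty":0,"tz":0.06,"ax":0,"ay":0,"az":0},{"gripper":0.36,"tx":0,"ty":0,"tz":0,"ax":0,"ay":0,"az":0}]'

```text
t: 8.95
eef_pos: [0.5465, -0.0621, 0.3358]
ee_rot: [2.852, 1.569, -2.377]
force: [-1.4, -5.8, 0.9]
width: 0.0311
```

Request:
play_rows --steps '[{"gripper":0.36,"tx":0,"ty":0,"tz":0.06,"ax":0,"ay":0,"az":0},{"gripper":0.36,"tx":0,"ty":0,"tz":0,"ax":0,"ay":0,"az":0}]'

```text
t: 9.12
eef_pos: [0.5469, -0.0613, 0.3358]
ee_rot: [2.876, 1.567, -2.353]
force: [-1.9, -9.7, 0.1]
width: 0.0325
```

Force against the stop rose to about 10 N, well above the 1.5 N of hinge friction, so the arm is at its stop. I back off, open and raise.

Request:
play_rows --steps '[{"gripper":0.36,"tx":0,"ty":0,"tz":-0.2,"ax":0,"ay":0,"az":0},{"gripper":0.6,"tx":-0.4,"ty":0,"tz":0,"ax":0,"ay":0,"az":0},{"gripper":1,"tx":-0.8,"ty":0,"tz":0,"ax":0,"ay":0,"az":0},{"gripper":1,"tx":-1,"ty":0,"tz":0,"ax":0,"ay":0,"az":0},{"gripper":1,"tx":-0.8,"ty":0,"tz":0,"ax":0,"ay":0,"az":0},{"gripper":1,"tx":0,"ty":0,"tz":0,"ax":-1,"ay":0,"az":0},{"gripper":1,"tx":0,"ty":0,"tz":0,"ax":-1,"ay":0,"az":0},{"gripper":1,"tx":0,"ty":0,"tz":0,"ax":-1,"ay":0,"az":0},{"gripper":1,"tx":0,"ty":0,"tz":0,"ax":-1,"ay":0,"az":0},{"gripper":1,"tx":0,"ty":0,"tz":0,"ax":-1,"ay":0,"az":0},{"gripper":1,"tx":0,"ty":0,"tz":0,"ax":-1,"ay":0,"az":0},{"gripper":1,"tx":0,"ty":0,"tz":0,"ax":-1,"ay":0,"az":0},{"gripper":1,"tx":0,"ty":0,"tz":0,"ax":-1,"ay":0,"az":0},{"gripper":1,"tx":0,"ty":0,"tz":0,"ax":-1,"ay":0,"az":0},{"gripper":1,"tx":0,"ty":0,"tz":0,"ax":-1,"ay":0,"az":0}]'

```text
t: 10.37
eef_pos: [0.5453, -0.064, 0.4119]
ee_rot: [-1.617, 1.569, 0.488]
force: [-0.8, 0.5, 0.1]
width: 0.0875
```

Request:
play_rows --steps '[{"gripper":1,"tx":0,"ty":0,"tz":0,"ax":-1,"ay":0,"az":0},{"gripper":1,"tx":0,"ty":0,"tz":0,"ax":-1,"ay":0,"az":0},{"gripper":1,"tx":0,"ty":0,"tz":0,"ax":-1,"ay":0,"az":0},{"gripper":1,"tx":0,"ty":0,"tz":0,"ax":-1,"ay":0,"az":0},{"gripper":1,"tx":0,"ty":0,"tz":0,"ax":-1,"ay":0,"az":0},{"gripper":1,"tx":0,"ty":0,"tz":0,"ax":-1,"ay":0,"az":0},{"gripper":1,"tx":0,"ty":0,"tz":0,"ax":-1,"ay":0,"az":0},{"gripper":1,"tx":0,"ty":0,"tz":0,"ax":0,"ay":0,"az":0}]'

```text
t: 11.03
eef_pos: [0.5453, -0.064, 0.4119]
ee_rot: [-2.421, 1.569, 0.416]
force: [0.4, 0.9, -0.4]
width: 0.0876
```

Run:
```python
from joint import *; from t import go
s=telemetry.get_state();print(s["t"],s["eef_pos"],s["width"],s["force"],s["q"])
c,sn=np.cos(N[2]),np.sin(N[2])
Rt=np.array([[0,0,-1.],[0,0,0],[-1,0,0]]); z=np.array([-c,-sn,0]);x=np.array([0,0,-1.]);y=np.cross(z,x)
print(go([N[0],N[1],s["eef_pos"][2]],np.c_[x,y,z],s))
im=optics.grab_frame("side")[:,:,::-1][200:350,300:500]
cv2.imwrite(f"pics/p0.png",cv2.resize(im,None,fx=4,fy=4,interpolation=2))
```

```text
11.0333 [ 0.5453 -0.064   0.4119] 0.08759831043978128 [ 0.4121  0.9471 -0.4002] [ 0.2399  0.1466 -0.257  -0.0003 -1.1657 -0.5441]
(array([-0.0001,  3.8628, -3.3349]), array([-0.6052, -0.0105,  0.0087]))
```

View pics/p0.png

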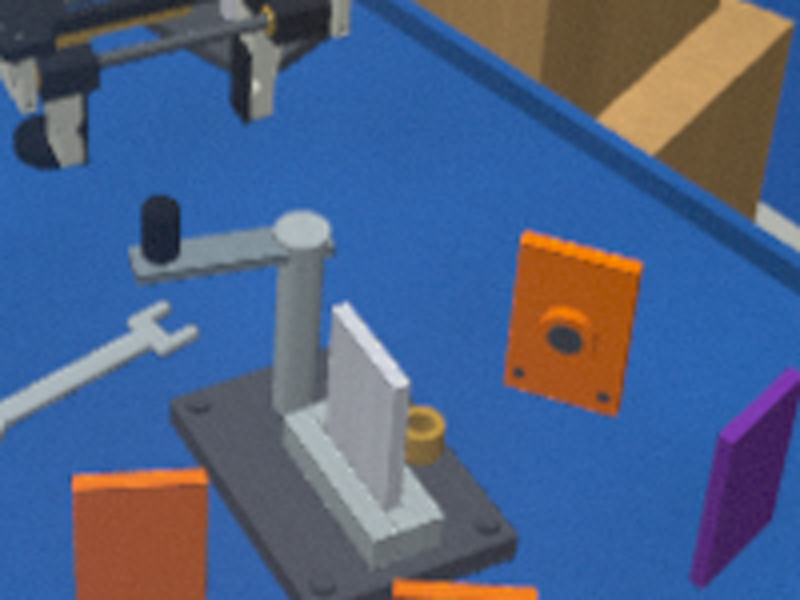

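Request:
play_rows --steps '[{"gripper":1,"tx":0,"ty":0,"tz":0,"ax":-0.6,"ay":0,"az":0},{"gripper":1,"tx":0,"ty":0.813,"tz":-0.617,"ax":0,"ay":0,"az":0},{"gripper":1,"tx":0,"ty":0.813,"tz":-0.617,"ax":0,"ay":0,"az":0},{"gripper":1,"tx":0,"ty":0.813,"tz":-0.617,"ax":0,"ay":0,"az":0},{"gripper":1,"tx":0,"ty":0.813,"tz":-0.617,"ax":0,"ay":0,"az":0},{"gripper":1,"tx":0,"ty":0.813,"tz":-0.617,"ax":0,"ay":0,"az":0},{"gripper":1,"tx":0,"ty":0,"tz":0,"ax":0,"ay":0,"az":0},{"gripper":1,"tx":0.8,"ty":0,"tz":0,"ax":0,"ay":0,"az":0},{"gripper":1,"tx":0.8,"ty":0,"tz":0,"ax":0,"ay":0,"az":0}]'

```text
t: 11.83
eef_pos: [0.5955, -0.1821, 0.3718]
ee_rot: [-2.868, 1.568, 0.021]
force: [-0.3, 0.2, -1.0]
width: 0.0878
```

Run:
```python
from joint import *; from t import go
s=telemetry.get_state();print(s["t"],s["eef_pos"],s["width"],s["force"])
c,sn=np.cos(N[2]),np.sin(N[2]); z=np.array([-c,-sn,0]);x=np.array([0,0,-1.]);y=np.cross(z,x)
print(go([N[0],N[1],.278],np.c_[x,y,z],s))
im=optics.grab_frame("side")[:,:,::-1][200:350,300:500]
im=cv2.resize(im,None,fx=4,fy=4,interpolation=2)
pl=[(a,b,.136) for a,b in((-.005,-.035),(.005,-.035),(.005,.035),(-.005,.035))]
q=(proj("side",P(N,pl))-[299.5,199.5])*4; print(q)
cv2.polylines(im,[q.astype(np.int32)],True,(0,0,255),1)
cv2.imwrite(f"pics/p1.png",im)
```

```text
11.8333 [ 0.5955 -0.1821  0.3718] 0.08778714257724055 [-0.2793  0.2004 -1.0482]
(array([ 3.7504, -0.0387,  0.0022]), array([-0.1046, -0.0283,  0.0078]))
[[397.9087 393.1906]
 [414.5291 387.4886]
 [350.5035 306.1344]
 [334.3522 311.4363]]
```

View pics/p1.png

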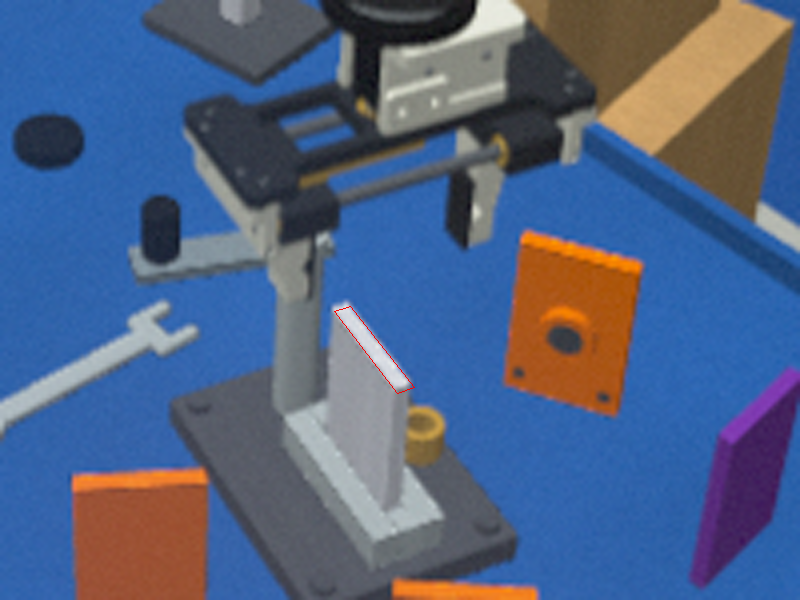

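The plate outline from the model matches the picture, with the top edge running from (343,308) to (405,390). I descend and close gently.

Request:
play_rows --steps '[{"gripper":1,"tx":0.75,"ty":-0.04,"tz":0,"ax":-0.1,"ay":-0.03,"az":0},{"gripper":1,"tx":0.75,"ty":0,"tz":0,"ax":0,"ay":0,"az":0},{"gripper":1,"tx":0.75,"ty":0,"tz":0,"ax":0,"ay":0,"az":0},{"gripper":0.8,"tx":0.75,"ty":0,"tz":0,"ax":0,"ay":0,"az":0},{"gripper":0.6,"tx":0.65,"ty":0,"tz":0,"ax":0,"ay":0,"az":0},{"gripper":0.3,"tx":0,"ty":0,"tz":0,"ax":0,"ay":0,"az":0},{"gripper":0.3,"tx":0,"ty":0,"tz":0,"ax":0,"ay":0,"az":0},{"gripper":0.3,"tx":0,"ty":0,"tz":0,"ax":0,"ay":0,"az":0},{"gripper":0.3,"tx":0,"ty":0,"tz":0,"ax":0,"ay":0,"az":0},{"gripper":0.3,"tx":0,"ty":0,"tz":0,"ax":0,"ay":0,"az":0},{"gripper":0.3,"tx":0,"ty":0,"tz":0,"ax":0,"ay":0,"az":0}]' --newtons 5

```text
t: 12.8
eef_pos: [0.5953, -0.1806, 0.2807]
ee_rot: [-0.215, 1.569, 2.689]
force: [0.3, -0.0, 0.5]
width: 0.0398
```

Request:
play_rows --steps '[{"gripper":0,"tx":0,"ty":0,"tz":0,"ax":0,"ay":0,"az":0},{"gripper":0,"tx":0,"ty":0,"tz":0,"ax":0,"ay":0,"az":0},{"gripper":0,"tx":0,"ty":0,"tz":0,"ax":0,"ay":0,"az":0},{"gripper":0,"tx":0,"ty":0,"tz":0,"ax":0,"ay":0,"az":0},{"gripper":0,"tx":0,"ty":0,"tz":0,"ax":0,"ay":0,"az":0}]' --newtons 5

```text
t: 13.22
eef_pos: [0.5952, -0.1806, 0.2797]
ee_rot: [-0.012, 1.568, 2.893]
force: [1.2, -1.2, -0.8]
width: 0.0102
```

Run:
```python
from joint import *; from t import go
s=telemetry.get_state();print(s["t"],s["eef_pos"],s["width"],s["force"],s["moment"])
c,sn=np.cos(N[2]),np.sin(N[2]); z=np.array([-c,-sn,0]);x=np.array([0,0,-1.]);y=np.cross(z,x)
print(go([N[0],N[1],.278],np.c_[x,y,z],s))
im=optics.grab_frame("side")[:,:,::-1][200:350,300:500]
im=cv2.resize(im,None,fx=4,fy=4,interpolation=2)
cv2.imwrite(f"pics/p2.png",im)
```

```text
13.2167 [ 0.5952 -0.1806  0.2797] 0.010160858276681565 [ 1.1776 -1.2107 -0.7755] [-0.1611 -0.4803  0.018 ]
(array([ 0.0671,  0.0135, -0.0323]), array([0.0349, 0.0264, 0.0003]))
```

View pics/p2.png

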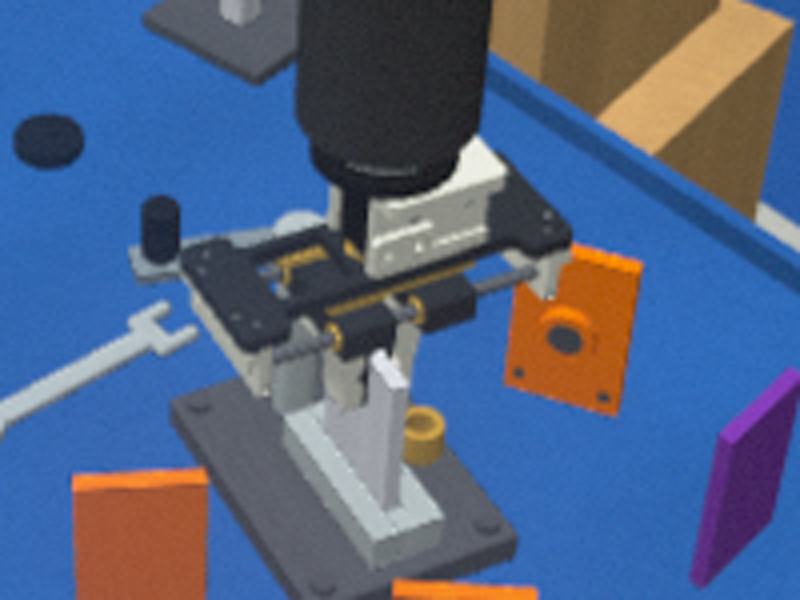

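Request:
play_rows --steps '[{"gripper":0,"tx":0,"ty":0,"tz":0,"ax":0,"ay":0,"az":0},{"gripper":0,"tx":0,"ty":0,"tz":0,"ax":0,"ay":0,"az":0},{"gripper":0,"tx":0,"ty":0,"tz":0,"ax":0,"ay":0,"az":0}]' --newtons 50

```text
t: 13.52
eef_pos: [0.5953, -0.1806, 0.2797]
ee_rot: [-0.005, 1.568, 2.899]
force: [1.3, -1.1, -0.7]
width: 0.0097
```

Run:
```python
from joint import *; from t import go
s=telemetry.get_state();print(s["t"],s["eef_pos"].tolist(),s["ee_rot"].tolist(),s["width"],s["force"],s["moment"])
M=R.from_euler("xyz",s["ee_rot"]).as_matrix(); print(M.T@(np.r_[N[:2],.078]-s["eef_pos"]))
```

```text
13.5167 [0.5953013509573865, -0.18062558036824983, 0.2797061340219374] [-0.004929044644822911, 1.5681443042238632, 2.899466024143746] 0.00965236309104336 [ 1.2993 -1.1426 -0.6605] [-0.1805 -0.7152 -0.0475]
[ 0.2017  0.0003 -0.0013]
```

Request:
play_rows --steps '[{"gripper":0,"tx":-0.2,"ty":0,"tz":0,"ax":0,"ay":0,"az":0},{"gripper":0,"tx":-0.2,"ty":0,"tz":0,"ax":0,"ay":0,"az":0},{"gripper":0,"tx":-0.2,"ty":0,"tz":0,"ax":0,"ay":0,"az":0}]'

```text
t: 13.77
eef_pos: [0.5953, -0.1806, 0.2951]
ee_rot: [-0.019, 1.568, 2.885]
force: [3.0, -0.8, -2.9]
width: 0.0096
```

Request:
play_rows --steps '[{"gripper":0,"tx":-0.6,"ty":0,"tz":0,"ax":0,"ay":0,"az":0},{"gripper":0,"tx":-0.9,"ty":0,"tz":0,"ax":0,"ay":0,"az":0},{"gripper":0,"tx":-0.9,"ty":0,"tz":0,"ax":0,"ay":0,"az":0},{"gripper":0,"tx":-0.9,"ty":0,"tz":0,"ax":0,"ay":0,"az":0},{"gripper":0,"tx":-0.9,"ty":0,"tz":0,"ax":0,"ay":0,"az":0},{"gripper":0,"tx":-0.9,"ty":0,"tz":0,"ax":0,"ay":0,"az":0},{"gripper":0,"tx":-0.9,"ty":0,"tz":0,"ax":0,"ay":0,"az":0},{"gripper":0,"tx":-0.9,"ty":0,"tz":0,"ax":0,"ay":0,"az":0},{"gripper":0,"tx":-0.4,"ty":0,"tz":0,"ax":0,"ay":0,"az":0}]'

```text
t: 14.52
eef_pos: [0.5952, -0.1809, 0.4809]
ee_rot: [-0.161, 1.571, 2.743]
force: [1.1, 0.2, -0.4]
width: 0.0095
```

```bash
cat > tgt.py <<'E'
from joint import *; from t import go
ca,sa=np.cos(a25),np.sin(a25); h=R.from_euler("z",S[2]).as_matrix()
Xl=h@[ca,0,sa];Yl=h@[0,1.,0];Zl=h@[-sa,0,ca]
B=ls-.15*Xl; C=B-.013*Xl
PC=np.array([.2017,.0003,0.])
x=-Zl;z=-Xl;y=np.cross(z,x);RT=np.c_[x,y,z]
TCP=C-RT@PC
E
python3 - <<'E'
from tgt import *
s=telemetry.get_state();print(s["t"],s["eef_pos"],s["width"],s["force"],s["q"])
print("target",TCP,B); print(go([TCP[0],TCP[1],.48],RT,s))
# yaw-only
c,sn=np.cos(S[2]),np.sin(S[2]); zz=np.array([-c,-sn,0]);xx=np.array([0,0,-1.]);R1=np.c_[xx,np.cross(zz,xx),zz]
print(go(TCP,R1,s)); 
im=optics.grab_frame("side")[:,:,::-1]; cv2.imwrite("pics/l0.png",im)
E
```

```text
14.5167 [ 0.5952 -0.1809  0.4809] 0.009532786472862284 [ 1.1154  0.2493 -0.4337] [ 0.0183  0.2346  0.0104 -0.0001 -1.3468 -0.2554]
target [0.5003 0.1671 0.4551] [0.5963 0.1808 0.2778]
(array([  0.0386, -12.6385,   6.9593]), array([-3.5878,  4.1173, -0.7947]))
(array([  1.0337, -12.6385,   6.9591]), array([-3.6459,  0.0017,  0.0006]))
```

View pics/l0.png

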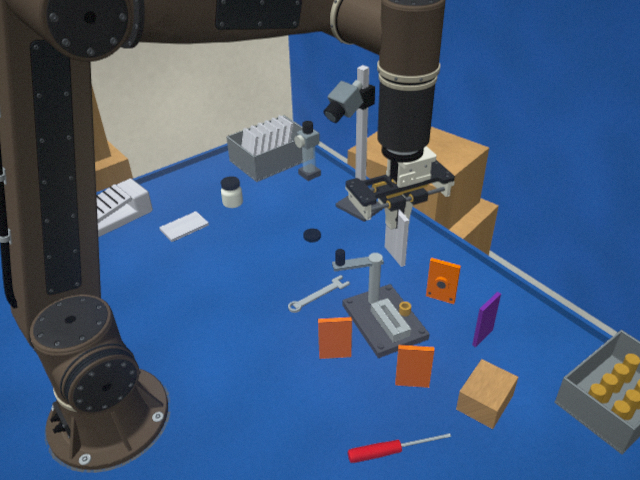

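The plate is clear of the nest, hanging at (397,237). I carry it over to the camera.

Request:
play_rows --steps '[{"gripper":0,"tx":0,"ty":-0.5,"tz":0.27,"ax":0,"ay":0,"az":0},{"gripper":0,"tx":0,"ty":-0.9,"tz":0.5,"ax":0,"ay":0,"az":0},{"gripper":0,"tx":0,"ty":-0.9,"tz":0.5,"ax":0,"ay":0,"az":0},{"gripper":0,"tx":0,"ty":-0.9,"tz":0.5,"ax":0,"ay":0,"az":0},{"gripper":0,"tx":0,"ty":-0.9,"tz":0.5,"ax":0,"ay":0,"az":0},{"gripper":0,"tx":0,"ty":-0.9,"tz":0.5,"ax":0,"ay":0,"az":0},{"gripper":0,"tx":0,"ty":-0.9,"tz":0.5,"ax":0,"ay":0,"az":0},{"gripper":0,"tx":0,"ty":-0.9,"tz":0.5,"ax":0,"ay":0,"az":0},{"gripper":0,"tx":0,"ty":-0.9,"tz":0.5,"ax":0,"ay":0,"az":0},{"gripper":0,"tx":0,"ty":-0.9,"tz":0.5,"ax":0,"ay":0,"az":0},{"gripper":0,"tx":0,"ty":-0.9,"tz":0.5,"ax":0,"ay":0,"az":0},{"gripper":0,"tx":0,"ty":-0.9,"tz":0.5,"ax":0,"ay":0,"az":0},{"gripper":0,"tx":0,"ty":-0.9,"tz":0.5,"ax":0,"ay":0,"az":0},{"gripper":0,"tx":0,"ty":-0.9,"tz":0.5,"ax":0,"ay":0,"az":0},{"gripper":0,"tx":0,"ty":-0.44,"tz":0.2,"ax":0,"ay":0,"az":0},{"gripper":0,"tx":0,"ty":0,"tz":0,"ax":-0.9,"ay":0,"az":0},{"gripper":0,"tx":0,"ty":0,"tz":0,"ax":-0.9,"ay":0,"az":0},{"gripper":0,"tx":0,"ty":0,"tz":0,"ax":-0.9,"ay":0,"az":0},{"gripper":0,"tx":0,"ty":0,"tz":0,"ax":-0.9,"ay":0,"az":0}]'

```text
t: 16.15
eef_pos: [0.5, 0.1674, 0.4762]
ee_rot: [-0.055, 1.565, -3.052]
force: [0.4, -0.4, -2.0]
width: 0.0097
```

Request:
play_rows --steps '[{"gripper":0,"tx":0,"ty":0,"tz":0,"ax":0,"ay":0.7,"az":0},{"gripper":0,"tx":0,"ty":0,"tz":0,"ax":0,"ay":0.7,"az":0},{"gripper":0,"tx":0,"ty":0,"tz":0,"ax":0,"ay":0.7,"az":0},{"gripper":0,"tx":0,"ty":0,"tz":0,"ax":0,"ay":0.7,"az":0},{"gripper":0,"tx":0,"ty":0,"tz":0,"ax":0,"ay":0.7,"az":0},{"gripper":0,"tx":0,"ty":0,"tz":0,"ax":0,"ay":0.6,"az":0},{"gripper":0,"tx":0,"ty":0,"tz":0,"ax":0,"ay":0,"az":0},{"gripper":0,"tx":0,"ty":0,"tz":0,"ax":0,"ay":0,"az":0}]'

```text
t: 16.82
eef_pos: [0.4996, 0.1666, 0.4765]
ee_rot: [3.141, 1.148, 0.139]
force: [-0.4, 0.0, -2.1]
width: 0.0096
```

Run:
```python
from tgt import *
s=telemetry.get_state();print(s["t"],s["eef_pos"],s["width"],s["force"],s["moment"],s["q"])
print(go(TCP,RT,s))
for c,(x0,x1,y0,y1) in(("side",(280,440,60,220)),("top",(170,330,90,250))):
    im=optics.grab_frame(c)[:,:,::-1][y0:y1,x0:x1]; cv2.imwrite(f"pics/c_{c}.png",cv2.resize(im,None,fx=3.75,fy=3.75,interpolation=2))
```

```text
16.8167 [0.4996 0.1666 0.4765] 0.009618675019134196 [-0.4484  0.0139 -2.0813] [-0.1493  1.575   0.0058] [ 0.7722 -0.0639 -0.5061  0.3414 -0.8103 -0.8292]
(array([ 0.7906, -0.0145,  0.3246]), array([-0.0411,  0.1303, -0.021 ]))
```

View pics/c_side.png

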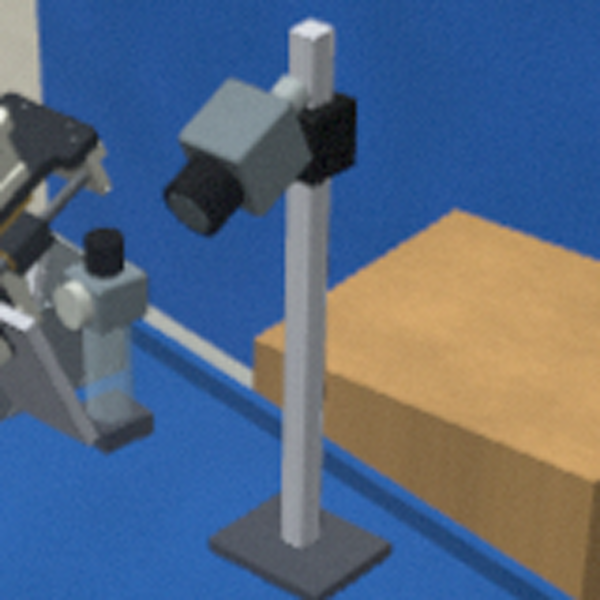

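View pics/c_top.png

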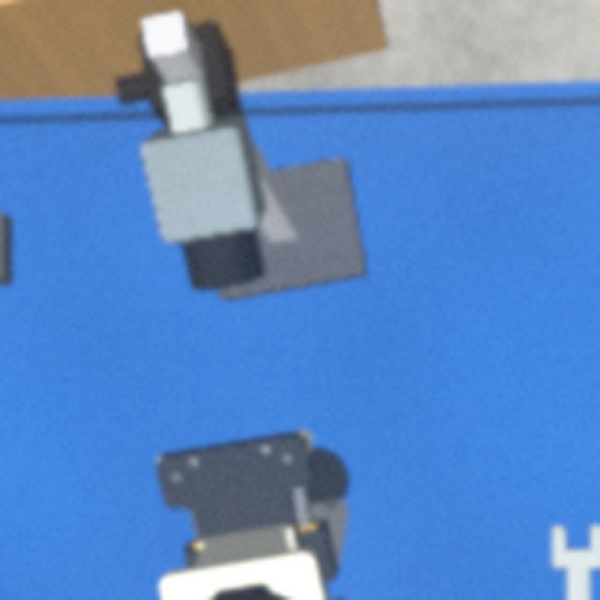

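Request:
play_rows --steps '[{"gripper":0,"tx":0.4,"ty":0,"tz":0.16,"ax":-0.04,"ay":0.13,"az":-0.02},{"gripper":0,"tx":0.4,"ty":-0.01,"tz":0.15,"ax":0,"ay":0,"az":0},{"gripper":0,"tx":0,"ty":0,"tz":0,"ax":0,"ay":0,"az":0},{"gripper":0,"tx":0,"ty":0,"tz":0,"ax":0,"ay":0,"az":0}]'

```text
t: 17.25
eef_pos: [0.5023, 0.1678, 0.4559]
ee_rot: [-3.141, 1.133, 0.144]
force: [0.2, 0.3, -0.9]
width: 0.01
```

Run:
```python
from tgt import *
s=telemetry.get_state();print(s["t"],s["eef_pos"],s["width"],s["force"],s["moment"])
print(go(TCP,RT,s))
M=R.from_euler("xyz",s["ee_rot"]).as_matrix(); pc=s["eef_pos"]+M@PC
Xp,Zp=-M[:,2],-M[:,0];Yp=np.cross(Zp,Xp)
th=np.linspace(0,2*np.pi,60)
def loc(a,b,c): return pc+a*Xp+b*Yp+c*Zp
shapes=[[loc(.005,b,c) for b,c in((-.035,-.058),(.035,-.058),(.035,.058),(-.035,.058))],[loc(-.005,b,c) for b,c in((-.035,-.058),(.035,-.058),(.035,.058),(-.035,.058))],
[loc(.013,.018*np.cos(t),.018*np.sin(t)) for t in th],
[ls+.022*(np.cos(t)*Yl+np.sin(t)*Zl) for t in th],[P(S,l)[0] for l in ((.21,-.055,.014),(.3,-.055,.014),(.3,.055,.014),(.21,.055,.014))]]
for c,(x0,x1,y0,y1) in(("side",(220,380,90,210)),("top",(190,290,110,210))):
    f=5 if c=="side" else 6
    im=optics.grab_frame(c)[:,:,::-1][y0:y1,x0:x1]; im=cv2.resize(im,None,fx=f,fy=f,interpolation=2); cv2.imwrite(f"pics/d_{c}_raw.png",im)
    for l in shapes: cv2.polylines(im,[((proj(c,np.array(l))-[x0-.5,y0-.5])*f).astype(np.int32)],True,(0,255,255),1)
    cv2.imwrite(f"pics/d_{c}.png",im)
```

```text
17.25 [0.5023 0.1678 0.4559] 0.010001773287287522 [ 0.1828  0.3253 -0.8913] [-0.1554  1.6162  0.0294]
(array([-0.0076,  0.0185,  0.0874]), array([-0.0093, -0.0145, -0.0013]))
```

View pics/d_side.png

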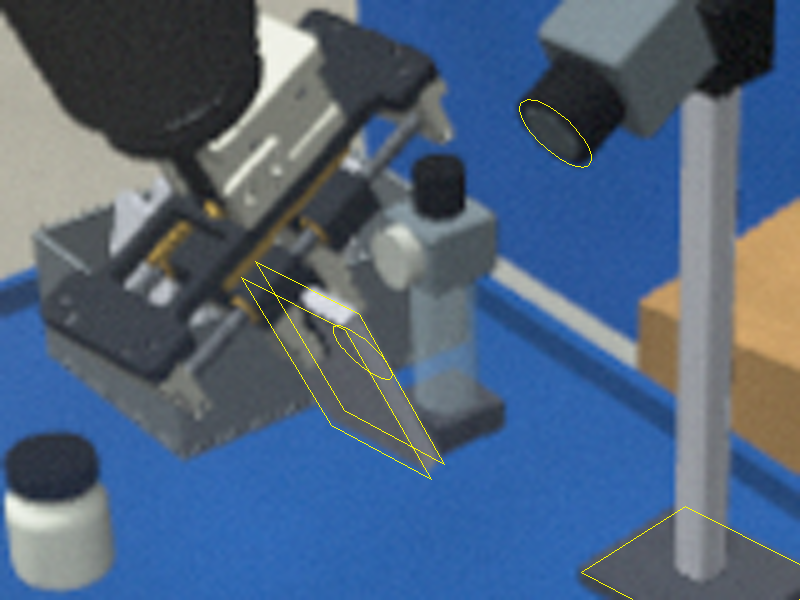

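View pics/d_side_raw.png

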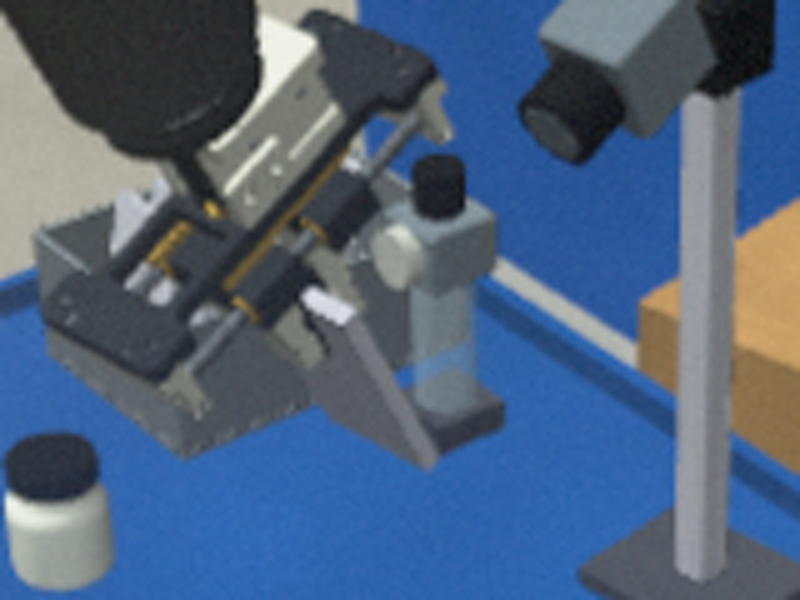

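View pics/d_top.png

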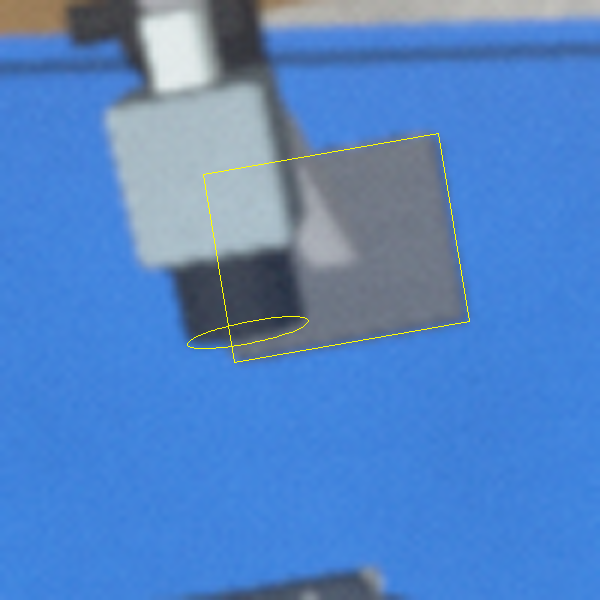

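Run:
```python
from tgt import *
s=telemetry.get_state();print(s["eef_pos"])
M=R.from_euler("xyz",s["ee_rot"]).as_matrix(); pc=s["eef_pos"]+M@PC
Xp,Zp=-M[:,2],-M[:,0];Yp=np.cross(Zp,Xp)
print("angle X vs Xl deg",np.degrees(np.arccos(Xp@Xl)))
im=optics.grab_frame("side")[:,:,::-1]; cv2.imwrite("pics/full_side.png",im)
x0,y0=270,140;c=im[y0:y0+50,x0:x0+50]; cv2.imwrite("pics/z1.png",cv2.resize(c,None,fx=12,fy=12,interpolation=cv2.INTER_CUBIC))
x0,y0=315,95;c=im[y0:y0+50,x0:x0+50]; cv2.imwrite("pics/z2.png",cv2.resize(c,None,fx=12,fy=12,interpolation=cv2.INTER_CUBIC))
im=optics.grab_frame("top")[:,:,::-1];cv2.imwrite("pics/z3.png",cv2.resize(im[140:300,180:380],None,fx=4,fy=4,interpolation=cv2.INTER_CUBIC))
for n,a in(("tf-",(.005,-.035,.058)),("tb-",(-.005,-.035,.058)),("bf-",(.005,-.035,-.058)),("bb-",(-.005,-.035,-.058)),("bb+",(-.005,.035,-.058))):
    p=pc+a[0]*Xp+a[1]*Yp+a[2]*Zp; print(n,proj("side",p)[0],(proj("side",p)[0]-[269.5,139.5])*12, proj("top",p)[0])
print("lens",(proj("side",ls)[0]-[314.5,94.5])*12)
```

```text
[0.5024 0.1681 0.4569]
angle X vs Xl deg 0.21791499189668645
tf- [291.44   151.8382] [263.2802 148.0585] [259.3944 237.3831]
tb- [288.633  155.0288] [229.5958 186.3455] [260.3187 241.6804]
bf- [308.4985 181.6856] [467.9824 506.2273] [261.7906 221.4636]
bb- [305.8964 184.7212] [436.757  542.6546] [262.6324 225.446 ]
bb+ [285.8487 173.9548] [196.1838 413.4573] [233.3987 230.5543]
lens [193.3213 260.6811]
```

View pics/z1.png

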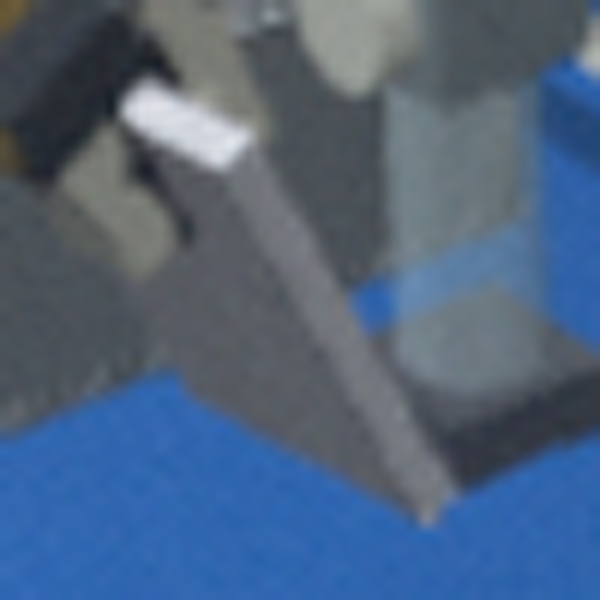

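View pics/z2.png

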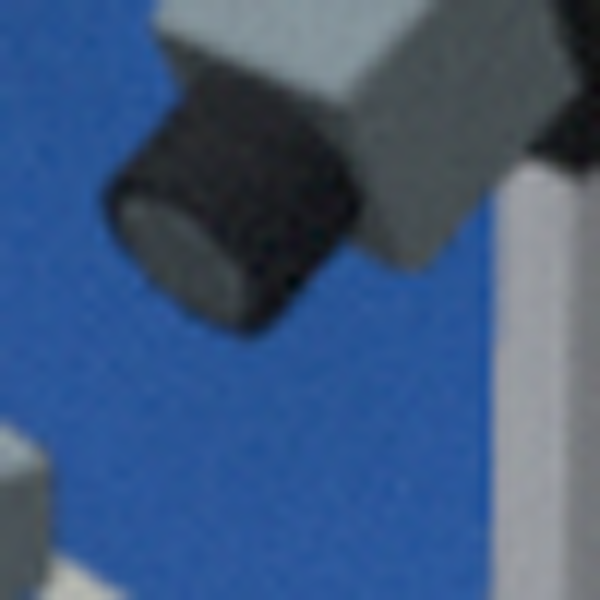

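View pics/z3.png

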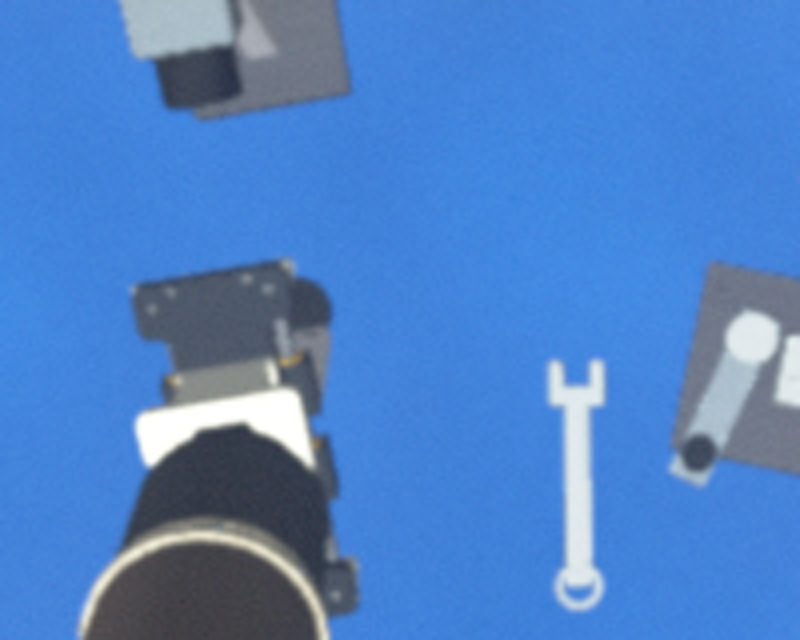

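```bash
cat > edges.py <<'E'
from tgt import *
from scipy.ndimage import map_coordinates, gaussian_filter
V={n:(sx*.005,sy*.035,sz*.058) for n,sx,sy,sz in(("tf-",1,-1,1),("tb-",-1,-1,1),("bf-",1,-1,-1),("bb-",-1,-1,-1),("bb+",-1,1,-1),("tb+",-1,1,1),("tf+",1,1,1))}
def pose(s): 
    M=R.from_euler("xyz",s["ee_rot"]).as_matrix(); pc=s["eef_pos"]+M@PC
    Xp,Zp=-M[:,2],-M[:,0];return pc,np.c_[Xp,np.cross(Zp,Xp),Zp]
def scan(im,a,b,f0=.1,f1=.9,n=15,w=4):
    """a,b px; returns list of (pt, normal, offset, strength) of max |gradient| along normal"""
    d=b-a;nn=np.array([-d[1],d[0]])/np.hypot(*d);o=np.arange(-w,w+.01,.1);out=[]
    for t in np.linspace(f0,f1,n):
        p=a+t*d;q=p+o[:,None]*nn
        pr=np.stack([map_coordinates(im[:,:,k],[q[:,1],q[:,0]],order=1) for k in range(3)],1)
        g=np.gradient(gaussian_filter(pr,(4,0)),axis=0);m=np.sqrt((g**2).sum(1));i=m.argmax();out.append((o[i],round(float(m[i]),1)))
    return nn,out
E
python3 - <<'E'
from edges import *
im=np.mean([optics.grab_frame("side").astype(float) for _ in range(4)],0); np.save("im_now.npy",im)
ss=telemetry.get_state(); pc,Rp=pose(ss)
l0=cv2.imread("pics/l0.png")[:,:,::-1].astype(float)
c,sn=np.cos(N[2]),np.sin(N[2])
for nm,img,(pc_,R_) in(("now",im,(pc,Rp)),("l0",l0,(np.array([.5952,-.1809,.4809])+np.r_[0,0,-.2017]+.0,R.from_euler("z",N[2]).as_matrix()))):
    print(nm)
    for a,b in(("tf-","bf-"),("tb-","bb-"),("bb-","bb+"),("tb-","tb+"),("tf-","tf+"),("tf-","tb-"),("bf-","bb-")):
        pa,pb=[proj("side",pc_+R_@np.array(V[k]))[0] for k in(a,b)]
        nn,o=scan(img,pa,pb,w=3); print(a,b,pa,pb,"n",nn,[x[0].round(1) for x in o][::2],[x[1] for x in o][::4])
E
```

```text
now
tf- bf- [291.3522 152.0268] [308.4194 181.8457] n [-0.8679  0.4967] [np.float64(0.3), np.float64(0.1), np.float64(0.1), np.float64(0.1), np.float64(-1.9), np.float64(-1.9), np.float64(0.2), np.float64(0.0)] [3.5, 3.5, 3.2, 4.8]
tb- bb- [288.5456 155.2192] [305.8178 184.8828] n [-0.8642  0.5032] [np.float64(-0.2), np.float64(-0.1), np.float64(-0.3), np.float64(-0.1), np.float64(-0.3), np.float64(0.0), np.float64(-0.1), np.float64(0.9)] [2.4, 2.6, 2.4, 2.5]
bb- bb+ [305.8178 184.8828] [285.7659 174.1082] n [ 0.4733 -0.8809] [np.float64(1.2), np.float64(1.1), np.float64(1.0), np.float64(0.9), np.float64(1.1), np.float64(1.1), np.float64(1.0), np.float64(0.9)] [4.1, 4.4, 4.0, 4.3]
tb- tb+ [288.5456 155.2192] [267.6336 144.5265] n [ 0.4553 -0.8904] [np.float64(0.8), np.float64(0.6), np.float64(0.5), np.float64(1.2), np.float64(-2.4), np.float64(-0.2), np.float64(1.3), np.float64(-2.6)] [13.2, 13.1, 1.2, 0.5]
tf- tf+ [291.3522 152.0268] [270.3997 141.4367] n [ 0.4511 -0.8925] [np.float64(0.7), np.float64(0.7), np.float64(0.5), np.float64(0.9), np.float64(-0.1), np.float64(-2.3), np.flo
[... 1396 characters left out ...]
8, 10.3, 6.5, 3.2]
tf- tf+ [409.3739 220.4074] [391.444  201.0574] n [ 0.7335 -0.6797] [np.float64(0.0), np.float64(0.1), np.float64(0.1), np.float64(0.2), np.float64(0.3), np.float64(-2.4), np.float64(-1.6), np.float64(-2.4)] [9.3, 8.2, 12.8, 0.7]
tf- tb- [409.3739 220.4074] [404.7827 221.7857] n [-0.2875 -0.9578] [np.float64(0.2), np.float64(0.3), np.float64(0.4), np.float64(0.7), np.float64(0.8), np.float64(0.9), np.float64(0.9), np.float64(0.8)] [4.4, 7.8, 9.4, 8.6]
bf- bb- [405.4228 266.1545] [401.0926 267.5662] n [-0.31   -0.9507] [np.float64(1.0), np.float64(1.1), np.float64(1.1), np.float64(1.2), np.float64(1.1), np.float64(0.8), np.float64(0.9), np.float64(1.1)] [4.8, 6.0, 4.4, 5.7]
```

```bash
cat > refine.py <<'E'
from edges import *
im={"side":cv2.imread("pics/side0.png")[:,:,::-1].astype(float),"top":cv2.imread("pics/top0.png")[:,:,::-1].astype(float)}
now=np.load("im_now.npy"); l0=cv2.imread("pics/l0.png")[:,:,::-1].astype(float)
ft=lambda a,b:((a[0],a[1],.014),(b[0],b[1],.014))
# (camera, image, kind, localA, localB, f0,f1)
f=.014
E=[]
for cam in("side","top"):
    fc={"--":(.21,-.055,f),"-+":(.21,.055,f),"+-":(.3,-.055,f),"++":(.3,.055,f)}
    E+=[(cam,"s",fc["--"],fc["-+"],.1,.9 if cam=="side" else .6),(cam,"s",fc["--"],fc["+-"],.1,.9)]
E+=[("side","s",(.21,.055,f),(.3,.055,f),.1,.9),("side","s",(.3,-.055,f),(.3,.055,f),.1,.35),("side","s",(.3,-.055,f),(.3,.055,f),.75,.95)]
u=.424
E+=[("side","s",(.244,-.011,u),(.266,-.011,u),.15,.85)] if 0 else []
E+=[("side","s",(.244,.011,.05),(.244,.011,.26),.05,.95),("side","s",(.266,-.011,.05),(.266,-.011,.26),.1,.8)]
E+=[("top","s",(.244,.011,u),(.266,.011,u),.15,.85),("top","s",(.266,-.011,u),(.266,.011,u),.15,.85),("side","s",(.266,-.011,u),(.266,.011,u),.1,.9),("side","s",(.266,.011,u),(.244,.011,u),.1,.9)]
b=.02
E+=[("top","n",(.065,.115,b),(.065,-.065,b),.05,.95),("top","n",(-.065,.115,b),(-.065,-.065,b),.05,.95),("top","n",(.065,.115,b),(-.065,.115,b),.05,.95),("top","n",(.065,-.065,b),(-.065,-.065,b),.05,.95)]
E+=[("side","n",(-.065,.115,b),(-.065,-.065,b),.05,.95),("side","n",(-.065,-.065,b),(.065,-.065,b),.05,.95),("side","n",(.065,-.065,b),(.065,.115,b),.1,.3)]
# plate top edges in nest (side)
E+=[("side","n",(-.005,-.035,.136),(.005,-.035,.136),.2,.8),("side","n",(.005,-.035,.136),(.005,-.035,.06),.1,.6)]
PL=[("tf-","bf-"),("tb-","bb-"),("bb-","bb+"),("bf-","bb-")]
th=np.linspace(0,2*np.pi,48,endpoint=False)
q_now=(np.array([.5024,.1680,.4564]),R.from_euler("xyz",[-3.141,1.133,.144]).as_matrix())
def upd(p):
    setc(p);return p[12:15],p[15:19]
def edge_obs(p):
    n,s=upd(p);obs=[]
    for cam,k,a,bb,f0,f1 in E:
        pa,pb=[proj(cam,P(n if k=="n" else s,x))[0] for x in(a,bb)]
        nn,o=scan(im[cam],pa,pb,f0,f1,9,2.5)
        off=np.array([x[0] for x in o]);g=np.array([x[1] for x in o]); m=np.median(off)
        obs.append((cam,k,a,bb,f0,f1,nn,m,np.median(abs(off-m)),np.median(g)))
    return obs
def ringpts(s):
    L=P(s,(.15*np.cos(a25),0,s[3]))[0];hh=R.from_euler("z",s[2]).as_matrix();Y=hh@[0,1.,0];Z=hh@[-np.sin(a25),0,np.cos(a25)]
    return np.array([L+.022*(np.cos(t)*Y+np.sin(t)*Z) for t in th])
def ring_obs(p):
    n,s=upd(p);out=[]
    for cam in("side","top"):
        q=proj(cam,ringpts(s)); tg=np.roll(q,-1,0)-np.roll(q,1,0); c=q.mean(0)
        for i in range(len(th)):
            nn=np.array([-tg[i,1],tg[i,0]]);nn/=np.hypot(*nn)
            if nn@(q[i]-c)<0: nn=-nn
            ok=(nn[0]<-.3 and nn[1]>-.5) or nn[1]>.6 if cam=="side" else (nn[1]>.5)
            if not ok: continue
            o=np.arange(-2.5,2.51,.1);z=q[i]+o[:,None]*nn
            pr=np.stack([map_coordinates(im[cam][:,:,k],[z[:,1],z[:,0]],order=1) for k in range(3)],1)
            g=np.gradient(gaussian_filter(pr,(4,0)),axis=0);m=np.sqrt((g**2).sum(1));j=m.argmax()
            if m[j]>2: out.append((cam,i,nn,q[i]+o[j]*nn))
    return out
def platepose(p,which):
    n=p[12:15]
    # plate centre in tool from nest
    M0=R.from_euler("xyz",[-0.004929,1.568144,2.899466]).as_matrix(); pcx=np.r_[.2017,(M0.T@(np.r_[n[:2],.078]-[.5953,-.18062,.2797]))[1],0]
    pos,M=q_now if which=="now" else (np.array([.5952,-.1809,.4809]),M0)
    Xp,Zp=-M[:,2],-M[:,0];return pos+M@pcx,np.c_[Xp,np.cross(Zp,Xp),Zp]
def plate_obs(p):
    upd(p);out=[]
    for w,img in(("now",now),("l0",l0)):
        pc,Rp=platepose(p,w)
        for a,bb in PL:
            pa,pb=[proj("side",pc+Rp@np.array(V[k]))[0] for k in(a,bb)]
            f0,f1=(.05,.45) if (w=="now" and a=="tf-") else (.1,.9)
            nn,o=scan(img,pa,pb,f0,f1,9,2.5);off=np.array([x[0] for x in o]);m=np.median(off)
            out.append((w,a,bb,f0,f1,nn,(pa+pb)/2*0+pa+(f0+f1)/2*(pb-pa)+m*nn,m))
    return out
p=np.r_[J[:12]*0,N,S,A]
for it in range(6):
    eo=edge_obs(p);ro=ring_obs(p);po=plate_obs(p)
    n0,s0=upd(p)
    tgts=[]
    for cam,k,a,bb,f0,f1,nn,m,sd,g in eo:
        pa,pb=[proj(cam,P(n0 if k=="n" else s0,x))[0] for x in(a,bb)]
        tgts.append((pa+f0*(pb-pa)+m*nn,pa+f1*(pb-pa)+m*nn))
    def res2(p):
        n,s=upd(p);r=[]
        for (cam,k,a,bb,f0,f1,nn,m,sd,g),(t0,t1) in zip(eo,tgts):
            if g<2 : continue
            pa,pb=[proj(cam,P(n if k=="n" else s,x))[0] for x in(a,bb)]
            r+=[(pa+f0*(pb-pa)-t0)@nn/.4,(pa+f1*(pb-pa)-t1)@nn/.4]
        rp={c:proj(c,ringpts(s)) for c in("side","top")}
        nr={c:sum(1 for o in ro if o[0]==c) for c in rp}
        for cam,i,nn,t in ro: r.append((rp[cam][i]-t)@nn/.4/np.sqrt(max(nr[cam],1)/4))
        pp={w:platepose(p,w) for w in("now","l0")}
        for w,a,bb,f0,f1,nn,t,m in po:
            pc,Rp=pp[w];pa,pb=[proj("side",pc+Rp@np.array(V[k]))[0] for k in(a,bb)]
            r.append((pa+(f0+f1)/2*(pb-pa)-t)@nn/.5)
        return np.r_[r,p[:12]/np.tile([.0012]*3+[.0012]*3,2)]
    p=least_squares(res2,p,loss="soft_l1",x_scale=np.r_[np.ones(12)*.001,.001,.001,.005,.001,.001,.005,.001,1]).x
n,s=upd(p);Lr=P(s,(.15*np.cos(a25),0,s[3]))[0]
np.save("fit2.npy",p)
if __name__=="__main__":
    print("cam",p[:12]);print("nest",n,"stand",s,"lens",Lr,"old",ls,S)
    for e in eo: print(e[0],e[1],e[2],e[3],"off",round(e[7],2),"sd",round(e[8],2),"g",e[9])
    for o in po: print(o[0],o[1],o[2],round(o[7],2))
    q={c:proj(c,ringpts(s)) for c in("side","top")}
    print("ring",[(o[0][0],round(float((o[3]-q[o[0]][o[1]])@o[2]),1)) for o in ro])
    print(platepose(p,"now")[0])
E
python3 refine.py
```

```text
cam [ 0.0005  0.0006 -0.0005  0.0014 -0.0009 -0.     -0.0014 -0.0006 -0.0014
  0.0004  0.0006 -0.    ]
nest [ 0.5943 -0.1799 -0.2274] stand [0.5954 0.1789 0.1576 0.3405] lens [0.7296 0.2002 0.3405] old [0.7309 0.2004 0.3412] [0.5963 0.1808 0.1447 0.3412]
side s (0.21, -0.055, 0.014) (0.21, 0.055, 0.014) off -1.9 sd 0.0 g 3.5
side s (0.21, -0.055, 0.014) (0.3, -0.055, 0.014) off 1.8 sd 0.1 g 4.9
top s (0.21, -0.055, 0.014) (0.21, 0.055, 0.014) off -0.8 sd 0.1 g 4.4
top s (0.21, -0.055, 0.014) (0.3, -0.055, 0.014) off 0.2 sd 0.1 g 4.0
side s (0.21, 0.055, 0.014) (0.3, 0.055, 0.014) off 0.0 sd 0.1 g 4.0
side s (0.3, -0.055, 0.014) (0.3, 0.055, 0.014) off -0.1 sd 0.1 g 4.1
side s (0.3, -0.055, 0.014) (0.3, 0.055, 0.014) off 0.2 sd 1.4 g 0.7
side s (0.244, 0.011, 0.05) (0.244, 0.011, 0.26) off 0.2 sd 0.1 g 6.8
side s (0.266, -0.011, 0.05) (0.266, -0.011, 0.26) off -0.2 sd 0.1 g 4.3
top s (0.244, 0.011, 0.424) (0.266, 0.011, 0.424) off -0.5 sd 0.1 g 10.6
top s (0.266, -0.011, 0.424) (0.266, 0.011, 0.424) off 0.0 sd 0.1 g 9.9
side s (0.266, -0.011, 0.424) (0.266, 0.011, 0.424) off 0.4 sd 0.
[... 756 characters left out ...]
- bb- -0.1
now bb- bb+ 0.6
now bf- bb- 0.7
l0 tf- bf- 0.1
l0 tb- bb- 0.0
l0 bb- bb+ 0.4
l0 bf- bb- 0.2
ring [('s', -0.0), ('s', -0.2), ('s', -0.3), ('s', -0.3), ('s', -0.5), ('s', -0.2), ('s', -0.0), ('s', 0.1), ('s', 0.1), ('s', 0.1), ('s', 0.3), ('s', 0.1), ('s', 0.2), ('s', 0.2), ('s', 0.3), ('s', -0.0), ('s', 0.1), ('s', 0.4), ('s', 0.1), ('s', -0.0), ('s', 0.2), ('s', 0.1), ('s', 0.2), ('t', -0.4), ('t', -0.4), ('t', -0.4), ('t', -0.4), ('t', -0.3), ('t', -0.2), ('t', -0.3), ('t', -0.2), ('t', -0.2), ('t', -0.1), ('t', 0.1), ('t', -0.4), ('t', -0.2), ('t', -0.0), ('t', 0.1), ('t', -0.2), ('t', -0.2), ('t', -0.4), ('t', -0.2), ('t', -0.2), ('t', -0.7), ('t', -0.7)]
[0.587  0.1807 0.2737]
```

```bash
python3 - <<'E'
s=open('refine.py').read()
i=s.index("E=[]\n"); j=s.index("# plate top edges")
new='''E=[]
f=.014;u=.424;b=.02
E+=[("side","s",(.21,-.055,0),(.21,.055,0),.1,.9),("side","s",(.21,-.055,0),(.3,-.055,0),.1,.9),("top","s",(.21,-.055,0),(.21,.055,0),.1,.6),("top","s",(.21,-.055,0),(.3,-.055,0),.1,.9)]
E+=[("side","s",(.21,.055,f),(.3,.055,f),.1,.9),("side","s",(.3,-.055,f),(.3,.055,f),.1,.35)]
E+=[("side","s",(.244,.011,.05),(.244,.011,.26),.05,.95),("side","s",(.266,-.011,.05),(.266,-.011,.26),.1,.8)]
E+=[("top","s",(.244,.011,u),(.266,.011,u),.15,.85),("top","s",(.266,-.011,u),(.266,.011,u),.15,.85),("side","s",(.266,-.011,u),(.266,.011,u),.1,.9),("side","s",(.266,.011,u),(.244,.011,u),.1,.9)]
E+=[("top","n",(.065,.115,b),(.065,-.065,b),.05,.95),("top","n",(-.065,.115,0),(-.065,-.065,0),.05,.95),("top","n",(.065,.115,0),(-.065,.115,0),.05,.95),("top","n",(.065,-.065,b),(-.065,-.065,b),.05,.95)]
E+=[("side","n",(-.065,.115,0),(-.065,-.065,0),.05,.95),("side","n",(-.065,-.065,0),(.065,-.065,0),.05,.95),("side","n",(.065,-.065,b),(.065,.115,b),.1,.3)]
'''
open('refine.py','w').write(s[:i]+new+s[j:])
E
python3 refine.py
```

```text
cam [-0.0003  0.0002  0.001   0.0008 -0.0007 -0.     -0.0004 -0.      0.0001
  0.0004  0.0007  0.0003]
nest [ 0.5958 -0.1797 -0.2459] stand [0.5971 0.1813 0.1555 0.3386] lens [0.7314 0.2023 0.3386] old [0.7309 0.2004 0.3412] [0.5963 0.1808 0.1447 0.3412]
side s (0.21, -0.055, 0) (0.21, 0.055, 0) off 0.4 sd 0.1 g 5.0
side s (0.21, -0.055, 0) (0.3, -0.055, 0) off -0.5 sd 0.1 g 5.7
top s (0.21, -0.055, 0) (0.21, 0.055, 0) off 0.1 sd 0.1 g 4.4
top s (0.21, -0.055, 0) (0.3, -0.055, 0) off 0.2 sd 0.2 g 4.0
side s (0.21, 0.055, 0.014) (0.3, 0.055, 0.014) off 0.5 sd 0.1 g 4.2
side s (0.3, -0.055, 0.014) (0.3, 0.055, 0.014) off -0.6 sd 0.0 g 4.2
side s (0.244, 0.011, 0.05) (0.244, 0.011, 0.26) off 0.1 sd 0.2 g 7.0
side s (0.266, -0.011, 0.05) (0.266, -0.011, 0.26) off -0.3 sd 0.1 g 4.1
top s (0.244, 0.011, 0.424) (0.266, 0.011, 0.424) off -0.2 sd 0.1 g 10.5
top s (0.266, -0.011, 0.424) (0.266, 0.011, 0.424) off -0.3 sd 0.1 g 10.2
side s (0.266, -0.011, 0.424) (0.266, 0.011, 0.424) off 0.0 sd 0.1 g 9.8
side s (0.266, 0.011, 0.424) (0.244, 0.011, 0.424) off -0.1 sd 0.1 g 10.6
top n (0.065, 0.11
[... 643 characters left out ...]
ow bb- bb+ 0.4
now bf- bb- 0.5
l0 tf- bf- 0.0
l0 tb- bb- -0.1
l0 bb- bb+ 0.2
l0 bf- bb- -0.2
ring [('s', 0.1), ('s', -0.1), ('s', -0.2), ('s', -0.1), ('s', -0.3), ('s', -0.3), ('s', -0.3), ('s', -0.2), ('s', -0.1), ('s', 0.0), ('s', 0.0), ('s', 0.1), ('s', 0.1), ('s', 0.1), ('s', 0.2), ('s', 0.2), ('s', -0.1), ('s', 0.1), ('s', 0.3), ('s', 0.1), ('s', 0.0), ('s', 0.1), ('s', 0.2), ('s', 0.3), ('t', -0.5), ('t', -0.4), ('t', -0.4), ('t', -0.4), ('t', -0.2), ('t', -0.1), ('t', -0.2), ('t', -0.1), ('t', -0.1), ('t', -0.0), ('t', 0.1), ('t', -0.2), ('t', -0.2), ('t', 0.1), ('t', 0.3), ('t', -0.0), ('t', 0.1), ('t', -0.3), ('t', -0.1), ('t', -0.0), ('t', -0.5), ('t', -0.5)]
[0.5869 0.1812 0.2737]
```

```bash
cat > tgt2.py <<'E'
from joint import *; from t import go
p=np.load("fit2.npy"); setc(p); N=p[12:15];S=p[15:19]; ls=P(S,(.15*np.cos(a25),0,S[3]))[0]
ca,sa=np.cos(a25),np.sin(a25); h=R.from_euler("z",S[2]).as_matrix()
Xl=h@[ca,0,sa];Yl=h@[0,1.,0];Zl=h@[-sa,0,ca]
B=ls-.15*Xl; C=B-.013*Xl
M0=R.from_euler("xyz",[-0.004929,1.568144,2.899466]).as_matrix()
pc0=M0.T@(np.r_[N[:2],.078]-[.5953,-.18062,.2797]); PC=np.r_[.2017,pc0[1],0]
RT=np.c_[-Zl,np.cross(-Xl,-Zl),-Xl]
TCP=C-RT@PC
def avg(n=5):
    ps=[];rs=[]
    for i in range(n):
        optics.grab_frame("side"); s=telemetry.get_state(); ps.append(s["eef_pos"]);rs.append(R.from_euler("xyz",s["ee_rot"]).as_quat())
    q=np.array(rs);q*=np.sign(q@q[0])[:,None]
    s["eef_pos"]=np.mean(ps,0);s["ee_rot"]=R.from_quat(q.mean(0)).as_euler("xyz"); print("std",np.std(ps,0)); return s
def report(s):
    M=R.from_euler("xyz",s["ee_rot"]).as_matrix(); pc=s["eef_pos"]+M@PC; b=pc-.013*M[:,2]
    H=np.c_[Xl,Yl,Zl]; print("boss in lens frame mm",1000*H.T@(b-ls),"rot deg",np.degrees(R.from_matrix(H.T@np.c_[-M[:,2],np.cross(-M[:,0],-M[:,2]),-M[:,0]]).as_rotvec()))
E
python3 - <<'E'
from tgt2 import *
s=avg(6);print(s["t"],s["eef_pos"],PC,pc0);report(s);print(go(TCP,RT,s))
E
```

```text
std [0.     0.     0.0001]
17.95 [0.5019 0.1678 0.4565] [ 0.2017 -0.001   0.    ] [ 0.2017 -0.001  -0.0008]
boss in lens frame mm [-146.7286    1.5953    3.2357] rot deg [-0.194  -0.2223 -0.6081]
(array([0.1274, 0.0974, 0.0988]), array([-0.1014, -0.0371, -0.0323]))
```

Request:
play_rows --steps '[{"gripper":0,"tx":0.127,"ty":0.097,"tz":0.099,"ax":-0.1,"ay":-0.037,"az":-0.032},{"gripper":0,"tx":0,"ty":0,"tz":0,"ax":0,"ay":0,"az":0},{"gripper":0,"tx":0,"ty":0,"tz":0,"ax":0,"ay":0,"az":0},{"gripper":0,"tx":0,"ty":0,"tz":0,"ax":0,"ay":0,"az":0},{"gripper":0,"tx":0,"ty":0,"tz":0,"ax":0,"ay":0,"az":0}]'

```text
t: 18.37
eef_pos: [0.5014, 0.1653, 0.4524]
ee_rot: [3.141, 1.135, 0.155]
force: [0.2, 0.3, -2.7]
width: 0.0095
```

Run:
```python
from tgt2 import *
from edges import scan,V
s=avg(4);print(s["t"],s["eef_pos"],s["width"]);report(s);print(go(TCP,RT,s))
im=np.mean([optics.grab_frame("side").astype(float) for _ in range(3)],0)
M=R.from_euler("xyz",s["ee_rot"]).as_matrix(); pc=s["eef_pos"]+M@PC
Rp=np.c_[-M[:,2],np.cross(-M[:,0],-M[:,2]),-M[:,0]]
lines=[("tf-","bf-",.05,.45),("tb-","bb-",.1,.9),("bb-","bb+",.1,.8),("tb-","tb+",.05,.3),("tf-","tf+",.05,.3),("tf-","tb-",.2,.8),("bf-","bb-",.2,.8)]
Ob=[]
for a,b,f0,f1 in lines:
    pa,pb=[proj("side",pc+Rp@np.array(V[k]))[0] for k in(a,b)]
    nn,o=scan(im,pa,pb,f0,f1,9,2.5);m=np.median([x[0] for x in o]);Ob.append((nn,m,pa,pb,f0,f1));print(a,b,nn,m)
# fit: small translation perpendicular to view + tilt about plate Y, in-plane roll about X
def rs(q):
    r=[]
    Rq=Rp@R.from_rotvec([q[3],q[4],q[5]]).as_matrix()
    for (a,b,f0,f1),(nn,m,pa,pb,_,_) in zip(lines,Ob):
        A_,B_=[proj("side",pc+q[:3]+Rq@np.array(V[k]))[0] for k in(a,b)]
        t=(f0+f1)/2; r.append(((A_+t*(B_-A_))-(pa+t*(pb-pa))-m*nn)@nn/.3)
    return np.r_[r,q[:3]/.002,q[3:]/.01]
q=least_squares(rs,np.zeros(6)).x; print("plate corr (mm, lens frame)",1000*np.c_[Xl,Yl,Zl].T@q[:3],"deg",np.degrees(q[3:]))
v=im[:,:,::-1][90:210,220:380];cv2.imwrite("pics/f1.png",cv2.resize(v,None,fx=5,fy=5,interpolation=2))
```

```text
std [0. 0. 0.]
18.5667 [0.5014 0.1653 0.4524] 0.009496961587133817
boss in lens frame mm [-149.9953    0.0199   -0.081 ] rot deg [-0.006   0.0017 -0.0066]
(array([-0.0032,  0.0017,  0.0004]), array([-0.0011,  0.0003, -0.001 ]))
tf- bf- [-0.8708  0.4916] 0.3000000000000025
tb- bb- [-0.8671  0.4981] 0.10000000000000231
bb- bb+ [ 0.466  -0.8848] 0.10000000000000231
tb- tb+ [ 0.4479 -0.8941] -0.09999999999999787
tf- tf+ [ 0.4438 -0.8961] -0.29999999999999805
tf- tb- [-0.7547 -0.6561] -0.09999999999999787
bf- bb- [-0.7633 -0.646 ] 0.2000000000000024
plate corr (mm, lens frame) [-0.181   0.3024 -0.0136] deg [ 0.1883 -0.227  -0.0632][ WARN:0@7.142] global loadsave.cpp:1063 imwrite_ Unsupported depth image for selected encoder is fallbacked to CV_8U.
```

View pics/f1.png

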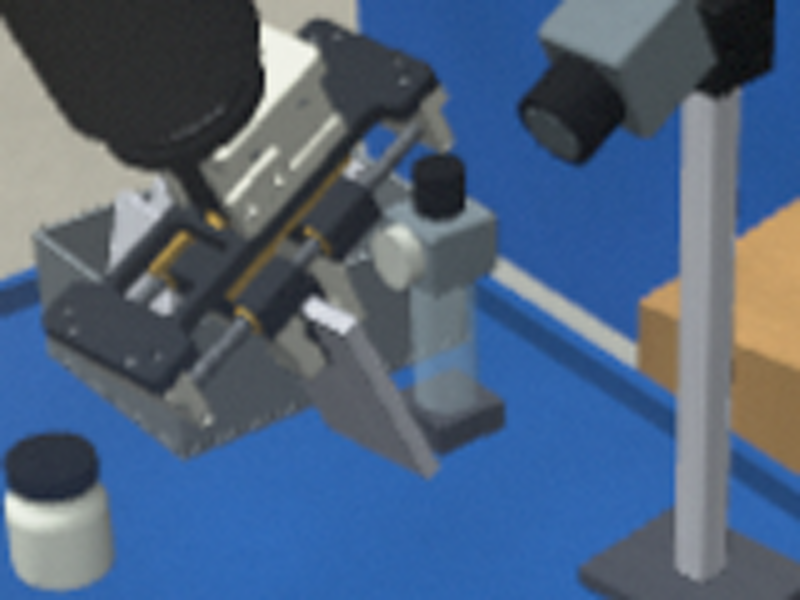

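Run:
```python
from tgt2 import *
im=optics.grab_frame("side");cv2.imwrite("pics/fin.png",im[:,:,::-1])
for z in(.186,.152): print("knob at 1.8 ->",proj("side",P(N,kp(1.8,z)))[0])
print(telemetry.get_state()["qd"],telemetry.get_state()["width"])
```

```text
knob at 1.8 -> [339.8504 250.872 ]
knob at 1.8 -> [339.8758 262.6481]
[-0.0007 -0.0004  0.0011  0.0008  0.001   0.    ] 0.009525261225961484
```

View pics/fin.png

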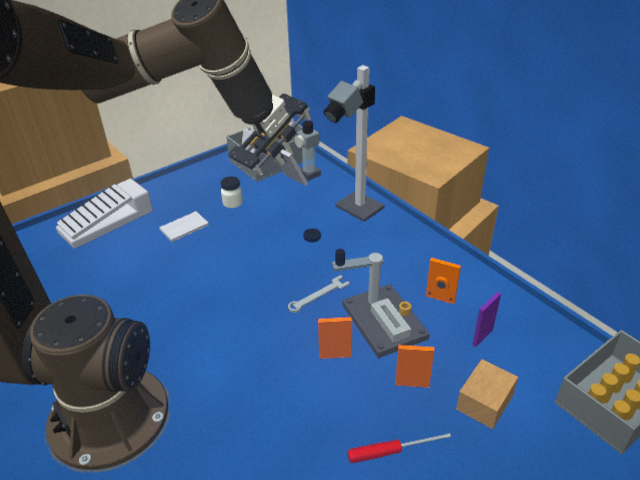

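The knob is at about (340,257), which matches the 1.8 rad prediction of (340,251 to 263). The bystanders are unmoved and the plate is held steady, so I hand in.

```bash
python3 -c "
from station import job_done; print(job_done())"
```

```text
the job is handed in; nothing more can be done
None
```

I swung the hold-down arm to its stop, lifted the aluminium plate out of the nest, and handed the job in with the plate held still in front of the lens.

- **Hold-down:** the push force rose to about 10 N against the stop. In the last picture the knob sits where a 1.8 rad angle predicts.
- **Plate pose:** from the arm's readings and my fitted camera position, the boss is 150.0 mm from the lens. It is less than 0.1 mm off centre and less than 0.01° off square and level. A separate edge fit of the plate in the side picture agreed within about 0.3 mm and 0.25°. Both checks depend on where I located the lens, which I estimate is good to 1–2 mm.
- **Corrected on the way:** my first lens estimate and the plate edges in the picture disagreed by about 1.5 pixels (about 3 mm). I refined the lens and plate fit and moved the plate by that much before handing in.
- **Not seen directly:** no camera showed the boss face. That it faces the lens follows from the nest's layout and from the plain back face seen from behind.
- **Surroundings:** in the last side picture the other things on the table look unmoved. The camera and its stand were not touched.

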